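# Stack the kennel's duckboards in the sprung stacker with the trowel

## Task

Clear up the dollhouse garden: slide the trowel under each wooden duckboard lying on the table, carry it over on the blade and lay them all squarely in one pile on the stacker's white sprung platform; don't touch a board with the fingers until it is on the stacker. Once every board is on the pile, push the pile down until the platform clicks and stays at the bottom, and leave the trowel lying flat along its cork mat, as it was. Leave the dog bowl and the cat figure where they are.

Things in the scene. Friction and masses are not known exactly. Their poses are not given: they have to be found in the camera images.
- board1_mid (a point): Centre (9 mm up) of a slatted wooden duckboard, 120 x 120 x 18 mm, 100 g: a 6 mm slatted top on two runners, 12 mm high and wide, along y at both x edges. They leave a tunnel along y, 96 mm wide, 12 mm high, open at both ends, for the trowel blade. 3 or 4 alike boards are present, flat on the table, tunnels within 0.2 rad of left-right (y). z up.
- board2_mid (a point): The same point of another such board, if it is present.
- board3_mid (a point): The same point of another such board, if it is present.
- board4_mid (a point): The same point of another such board, if it is present.
- trowel_grip (a point): Centre of the handle (20 wide in x, 92 long in y, 24 mm high, flat sides) of the float trowel, 160 g, used as spatula; 62 mm above the blade's underside, on two posts. z up, y to the blade's tip. A board with its centre 105 mm ahead (+y) of it on the blade clears the front post by 12 mm. It starts flat on the cork mat, tip to the robot's left.
- trowel_tip (a point): Middle of the front edge of the trowel's flat aluminium blade, on its underside: blade 64 mm wide (x), 205 mm long (y), 3 mm thick; 163 mm ahead of the handle's centre, the back edge 42 mm behind it.
- mat_grip (a point): The fixed cork mat (100 x 250 mm, 2 mm thick): where the trowel's handle centre is when the trowel lies in the middle of it, 64 mm above the table; y runs along the mat, the way the blade tip points.
- platform_top (a point): Centre of the top face of the stacker's white square platform (120 x 120 mm): 85 mm above the table when empty. It sinks straight down, 55 mm at most. z up; y within 0.2 rad of the robot's left. Boards lie with their runners along this y; nothing around it stands above the plinth, so the blade can leave towards -y.
- stacker: The stacker's fixed grey plastic plinth, 150 mm square, 24 mm high; origin at the centre of its underside, axes as the platform's.
- platform (a joint): How far the platform has sunk, m: 0 up, 0.055 bottom. Sprung: each board sinks it some 2 mm. The push (the boards' weight helps) peaks at 8 N near 0.026; let go before 0.043 it springs back; past that it snaps over centre, to the bottom, and is kept there for good, so it must not be pushed through before the pile is complete.
- bowl: Bystander to leave alone: grey plastic dog bowl, 64 mm across, 24 mm high. Origin at the centre of its underside as built; may be turned.
- cat: Bystander to leave alone: white ceramic cat figure, about 95 mm high. Origin at the centre of its underside as built; may be turned.
There are look-alikes about, which are no part of the job. What is shaped like the part that bears board3_mid but grey is not meant.

How it is judged (in metres and radians):
On the way, in this order (a step that is already met when the one before it is completed fails the run):
1. every board is on the platform in one squared pile (horizontal distance between each of board1_mid, board2_mid, board3_mid, board4_mid and platform_top below 0.02 m and z of board1_mid in the frame of platform_top between 0 and 0.075 m and angle between each of board1_mid, board2_mid, board3_mid, board4_mid's own z axis and vertical below 0.1 rad and angle between the y axis of each of board1_mid, board2_mid, board3_mid, board4_mid and the y axis of platform_top, either way round below 0.2 rad and z of board2_mid in the frame of platform_top between 0 and 0.075 m and z of board3_mid in the frame of platform_top between 0 and 0.075 m and z of board4_mid in the frame of platform_top between 0 and 0.075 m), for 0.3 s.
2. the pile has been pushed down until the platform is caught at the bottom (value of joint platform above 0.051 m), for 0.3 s.
At the end, for the whole second after the job is handed in: All boards present lie flat in one pile on the platform, centres within 20 mm of its centre, square to it within 0.2 rad; platform caught over 51 mm down; trowel flat on its mat, handle within 30 mm of its place, along it within 0.2 rad; all at rest (all of step 1 and horizontal distance between trowel_grip and mat_grip below 0.03 m and height (world z) of trowel_grip below 0.072 m and angle between trowel_grip's own z axis and vertical below 0.1 rad and angle between the y axis of trowel_grip and the y axis of mat_grip, either way round below 0.2 rad and linear speed of each of board1, board2, board3, board4, trowel below 0.02 m/s and value of joint platform above 0.051 m); the robot touches nothing.
It fails at once if a bystander is pushed or knocked more than 4 cm from its place (distance of any of bowl, cat from where it was at the start of the episode above 0.04 m).
It fails at once if the fingers touch a board that is not over the stacker ((contact force between the fingers and board1 above 1 N and horizontal distance between board1_mid and platform_top above 0.08 m) or (contact force between the fingers and board2 above 1 N and horizontal distance between board2_mid and platform_top above 0.08 m) or (contact force between the fingers and board3 above 1 N and horizontal distance between board3_mid and platform_top above 0.08 m) or (contact force between the fingers and board4 above 1 N and horizontal distance between board4_mid and platform_top above 0.08 m)).
Of board1, board2, board3, board4 only 3 to 4 are there at a start; the rules pass over those that are not, and their reading is None.
At some moment in a run one of trowel may be knocked a few centimetres aside while the robot is not near it.
It also fails if it takes over 210 s, if anything falls off the work surface, if the arm or the gripper's body presses on something with over 40 N, if the wrist force passes 120 N, or if a joint passes its speed limit or range.

## Robot

A 7-joint arm with a two-finger parallel gripper is mounted at the origin on the work surface. World frame = base frame: x ahead of the robot, y to its left, z up, the work surface at z = 0. Lengths are in m, angles in degrees, forces in N, time in s.
With the tool pointing down it reaches from about 0.425 to 0.875 m from the base axis. Payload 4.7 kg.
Tool frame: the origin (TCP) lies between the finger pads; the fingertips stand 19 mm ahead of it and the grasp point (between the pads) is the TCP; x points along the fingers, z is the direction in which the jaws open and shut, and the axes are right-handed (so a half turn about x gives the same grasp; the last joint's range is limited). The gripper opens to 87 mm and grips with 3 to 60 N. Pads are 19 mm wide; open, the fingers measure 117 mm over their backs; the gripper's body (75 mm by 190 mm) begins 51 mm behind the grasp point.
Start: joints at [73.115, 18.392, -4.016, 83.108, 1.295, 78.541, -3.26], TCP at [0.198, -0.619, 0.216] pointing down, gripper open.
Joint ranges: [-163.93, 163.93], [-17.29, 119.83], [-79.2, 71.16], [3.27, 140.29], [-89.18, 269.18], [5.43, 117.66], [-154.24, 154.24]. Speed limits (degrees/s): [147.25, 147.25, 180, 180, 180, 180, 180].

## Interface

Orientations are given as [roll, pitch, yaw] about the fixed x, y, z axes, in that order (R = Rz(yaw) Ry(pitch) Rx(roll)).
In Python, from cell import monitor, read_camera, camera_model, env, regions_of gives the robot as it stands. The module is installed in compiled form; this text tells all that it offers.
- The arm moves only by the tool step_arm, never from a script. Its argument "deltas" is a list of rows, each a list of 5 numbers: the gripper's target within -1 to 1 (fully open at 1, half-way at 0, shut at -1), then the shift along the tool's x, y, z in m, then the turn about the tool's x in degrees. A call has 1 to 12 rows; each row is the pose to reach, as a shift and turn from the pose commanded when the call began, along the tool's axes at that moment; what a row does not reach only later rows make up. A row lasts 1/8 s, in which the tool goes at most 62.5 mm and 10.7 degrees, less where a joint would pass 70% of its speed; a pose out of reach is approached as far as the arm can. A call with a gripper value outside its range is refused whole. The fingers move at their own pace and stop on an object; "newtons" is the grip in N (left out, the last holds). Time passes only in rows, so rows that repeat a pose let the fingers close. It gives the time, the measured TCP pose, the force and the opening at its end, in the units of the state.
- monitor.get_obs(): the state, without advancing time (a new reading comes with each control period).
- read_camera(name): name is "scene" or "top"; returns (picture, depth): 420x560x3 uint8, red, green, blue; 420x560 float32, m along the optical axis (not along the pixel's ray), 0 where there is no reading.
- camera_model(name): a dict with "fx", "fy", "cx", "cy" (pixels), "xyz" and "attitude" of the camera in the world. Camera axes: x right, y down, z forward; pixel columns grow to the right and rows downward; lengths in m; the calibration is good to about 2 mm. A picture is of the moment at which its call begins. camera_model takes no time and is no camera call.
- env.sign_off(): hands the job in, once; it reports no verdict.
Trained networks look in the newest picture that a camera, given by its name, has taken for a name from the list of things; names that differ only in an ending like _2 or _b are one class to them, and where a whole thing is asked for, a point or a joint stands for the part that bears it (a point fixed in the world has none). Each returns a list of dicts, best first, with "p" (0 to 1); they miss things now and then, are a little off and sometimes report something else, mostly with a low value. They report only what shows in the picture. A call takes as long as a camera call. They do not tell look-alikes from the thing itself.
- regions_of(camera, thing): "pixels" (420x560 bool, what is visible of it) and "pixel" ([column, row] in pixels, amid what is visible of it).
The state is a dict: "time_s": time; "qpos": joint angles; "joint_velocities": joint speeds; "effort": joint torques, N m; "tool_pos": TCP position; "tool_rot": TCP orientation; "force": force on the tool from outside, world axes, zero at the start; "wrist_torque": the same for the moment, N m; "grip_width": finger opening in m.
Only numpy, scipy, OpenCV 4.12 (cv2) and the standard library are available. Lean on these libraries where they do the work, as an engineer would, in place of code of your own. Each camera call takes 0.05 s, during which the arm holds its last target. There are 200 camera calls.

## Working session

There is one attempt and no reset: what is moved stays moved. The work goes in short steps, Python scripts to look and compute and a tool call to move; the robot and the scene stay as the last step left them, time stands still between calls to the robot, and variables do not carry over. Pictures are saved under pics/ and viewed, about 12 in all and at most 16, crops included, and the job is handed in when it is done.

Besides the shell and the picture viewer there is one more tool, called after "Request:" as name([rows], argument=value, ...), one row to a line, values as JSON. step_arm: Moves the arm, as the interface text tells. Its arguments: {"type":"object","properties":{"deltas":{"type":"array"},"newtons":{"type":"number"}},"required":["deltas"]}

```bash
mkdir -p pics; python3 - <<'E'
from cell import monitor, read_camera, camera_model
import cv2
print(monitor.get_obs())
for n in("scene","top"):
    p,d=read_camera(n); cv2.imwrite(f"pics/{n}0.png",p[:,:,::-1]); print(n,camera_model(n))
E
```

```text
{'time_s': 0.0, 'qpos': array([73.11559678, 18.43822567, -4.01657054, 83.17433766,  1.2955221 ,
       78.54100927, -3.25905029]), 'joint_velocities': array([-0.0653087 , -0.05242396,  0.03651426, -0.07696294, -0.02171522,
        0.01342407, -0.03124808]), 'effort': array([ 2.33634746e-04, -4.91279769e+01, -4.03612750e-01, -3.12521517e+01,
       -6.37101755e-02,  4.36884561e-02,  1.62156934e-04]), 'tool_pos': array([ 0.19732498, -0.61873285,  0.21477607]), 'tool_rot': array([-176.86131005,   89.89154127,  110.8348702 ]), 'force': array([ 1.12089706, -0.05777435, -0.85680705]), 'wrist_torque': array([ 0.00368333, -0.0109913 , -0.00011267]), 'grip_width': 0.08705548195904331}
scene {'fx': 394.4353887159919, 'fy': 394.4353887159919, 'cx': 279.606409822023, 'cy': 212.19045691813105, 'xyz': array([0.92850191, 0.39284444, 0.93975829]), 'attitude': array([-148.81248943,    0.30574662,  126.28293869])}
top {'fx': 380.60363552645407, 'fy': 380.60363552645407, 'cx': 281.5343860909541, 'cy': 211.12152075855417, 'xyz': array([0.44757375, 0.08524145, 0.96527966]), 'attitude': array([-175.90943665,   -0.69174228,  -90.26110675])}
```

View pics/top0.png

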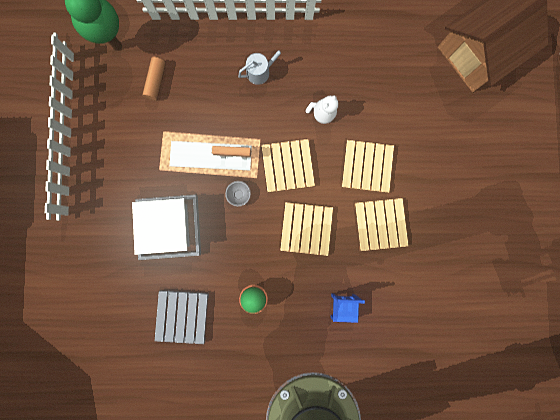

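View pics/scene0.png

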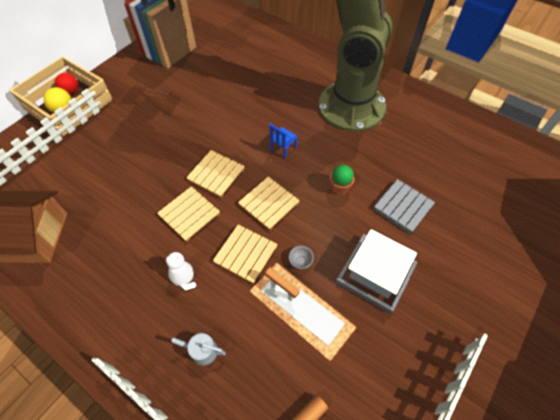

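```bash
cat > h.py <<'E'
import numpy as np, cv2
from scipy.spatial.transform import Rotation as R
from cell import monitor, read_camera, camera_model, env, regions_of
def cam(n):
    m=camera_model(n); return m, R.from_euler('xyz',m['attitude'],degrees=True).as_matrix()
def cloud(n,d):
    m,r=cam(n); v,u=np.mgrid[0:420,0:560]
    c=np.stack([(u-m['cx'])/m['fx']*d,(v-m['cy'])/m['fy']*d,d],-1)
    return c@r.T+m['xyz']
def tool():
    o=monitor.get_obs(); return o, R.from_euler('xyz',o['tool_rot'],degrees=True).as_matrix()
def rect(P,zlo,zhi):
    Q=P[(P[:,2]>zlo)&(P[:,2]<zhi)]
    if len(Q)<20: return None
    # keep the main blob
    c=np.median(Q[:,:2],0); Q=Q[np.linalg.norm(Q[:,:2]-c,axis=1)<.2]
    (cx,cy),(w,h),a=cv2.minAreaRect(Q[:,:2].astype(np.float32)*1000)
    return np.round([cx,cy,w,h,a,np.median(Q[:,2])*1000,len(Q)],1)
def show(n,name,crop=None,s=1):
    p,d=read_camera(n); q=p[:,:,::-1]
    if crop: q=q[crop[1]:crop[3],crop[0]:crop[2]]
    cv2.imwrite('pics/'+name,cv2.resize(q,None,fx=s,fy=s)); return p,d
E
python3 - <<'E'
from h import *
for n in("top","scene"):
    p,d=read_camera(n); W=cloud(n,d)
    print(n,"table z",np.round(np.percentile(W[...,2][W[...,2]>-.02][::50],[5,25,50]),4))
    for t in("board1_mid","trowel_grip","platform","stacker","bowl","cat"):
        for r in regions_of(n,t):
            m=r['pixels']&(d>0); P=W[m]
            print(n,t,round(r['p'],2),np.round(r['pixel']),p[m].mean(0).astype(int),'z',np.round(np.percentile(P[:,2],[5,50,95])*1000,1),
              rect(P,.010,.03) if t[0:2]=='bo' else rect(P,.055,.075) if t[0]=='t' else rect(P,.075,.1) if t=='platform' else rect(P,.003,.2))
E
```

```text
top table z [-0.0017  0.0001  0.0015]
top board1_mid 0.89 [369. 168.] [231 215 162] z [ 2.2 18.8 21.8] [ 628.4 -144.1  120.1  120.9   82.7   19.  2063. ]
top trowel_grip 0.81 [213. 156.] [238 230 220] z [ 2.9  6.4 77.6] [655.3 193.4  90.7  20.6  87.2  71.5 113. ]
top platform 0.66 [158. 225.] [249 250 249] z [83.  85.9 88.4] [ 476.8  357.1  118.7  121.8    4.1   86.  2664. ]
top stacker 0.71 [162. 226.] [231 232 231] z [22.5 85.4 88.2] [ 476.   355.7  149.4  150.1    4.7   85.4 3299. ]
top cat 0.65 [323. 111.] [225 226 225] z [ 7.2 50.8 97.5] [782.7 -35.5  72.5  79.2  60.3  52.4 571. ]
top cat 0.32 [163. 229.] [219 219 217] z [ 1.8 85.1 88.2] [ 476.4  364.9  156.6  168.4    4.1   85.3 3560. ]
scene table z [-0.0032 -0.0013  0.0001]
scene board1_mid 0.9 [188. 213.] [241 217 143] z [ 7.8 17.1 20.2] [ 629.1 -144.4  123.6  120.1   82.9   17.3 1632. ]
scene trowel_grip 0.86 [303. 304.] [233 222 209] z [ 2.1  5.1 75.7] [656.5 195.1  90.   21.4  86.3  73.1 218. ]
scene platform 0.95 [384. 265.] [233 233 231] z [37.3 84.1 86.9] [ 477.4  356.8  122.   119.9    4.    84.4 2410. ]
scene stacker 0.75 [379. 270.] [205 205 203] z [ 8.8 83.5 86.7] [ 478.9  357.3  150.8  149.3    4.3   83.6 3476. ]
scene bowl 0.69 [301. 260.] [135 132 130] z [ 4.  13.  23.8] [558.2 184.   58.2  60.   82.1  16.8 276. ]
scene cat 0.69 [177. 274.] [234 232 228] z [ 8.2 48.9 94.6] [777.5 -29.3  66.8  57.3  50.1  50.9 689. ]
scene cat 0.27 [300. 261.] [134 130 128] z [ 2.2 13.1 24.1] [560.2 182.5  59.9  61.3   8.1  13.8 421. ]
```

```bash
python3 - <<'E'
from h import *
for n in("top","scene"):
    p,d=read_camera(n); W=cloud(n,d)
    for t in("board2_mid","board3_mid","board4_mid"):
        for r in regions_of(n,t):
            m=r['pixels']&(d>0); P=W[m]
            print(n,t,round(r['p'],2),np.round(r['pixel']),p[m].mean(0).astype(int),rect(P,.010,.03))
    # mat outline: low, not dark brown, near the trowel
    hsv=cv2.cvtColor(p,cv2.COLOR_RGB2HSV); near=(abs(W[...,0]-.655)<.09)&(W[...,1]>.09)&(W[...,1]<.40)&(W[...,2]<.012)&(W[...,2]>-.01)&(hsv[...,2]>150)
    k,l,s,_=cv2.connectedComponentsWithStats(near.astype(np.uint8)); i=1+s[1:,4].argmax()
    Q=W[l==i]; print('mat',cv2.minAreaRect((Q[:,:2]*1000).astype(np.float32)),len(Q), np.median(Q[:,2]))
    # wide blob: handle
    hd=(abs(W[...,0]-.655)<.04)&(abs(W[...,1]-.2)<.09)&(W[...,2]>.06); print('handle',rect(W[hd],.06,.09))
    bl=(abs(W[...,0]-.655)<.06)&(W[...,1]>.13)&(W[...,1]<.42)&(W[...,2]<.02)&(hsv[...,1]<60)&(hsv[...,2]>150); print('blade',rect(W[bl],0,.02))
E
```

```text
top board2_mid 0.8 [377. 226.] [225 206 152] [ 481.3 -175.6  119.4  121.3    5.7   19.1 2100. ]
top board2_mid 0.55 [160. 228.] [248 249 248] None
top board3_mid 0.8 [286. 168.] [227 210 160] [ 631.1   57.8  121.5  119.9    7.3   18.9 2033. ]
top board3_mid 0.58 [179. 318.] [162 166 170] [ 256.8  320.5  120.6  120.1   86.3   18.9 2254. ]
top board4_mid 0.64 [305. 230.] [224 205 152] [ 470.7   11.9  120.   120.    83.4   19.  2088. ]
mat ((663.7621459960938, 257.51129150390625), (252.81283569335938, 104.76405334472656), 85.02881622314453) 3477 0.004180250087067239
handle [655.2 193.6  90.9  20.6  86.9  76.3 369. ]
blade [ 660.2  255.4  207.1   68.1   86.9    5.8 1661. ]
scene board2_mid 0.91 [213. 172.] [230 200 130] [ 482.1 -174.5  121.5  123.3    5.5   17.3 1331. ]
scene board3_mid 0.87 [407. 207.] [154 155 155] [ 258.2  321.3  120.3  123.1   85.9   17.3 1477. ]
scene board4_mid 0.88 [268. 204.] [229 200 130] [ 472.1   12.1  122.5  122.1   83.4   17.3 1529. ]
mat ((661.250732421875, 254.05657958984375), (259.24072265625, 106.45152282714844), 85.2799301147461) 4000 0.0027515144045212603
handle [656.4 194.3  91.5  21.4  86.7  74.9 383. ]
blade [ 658.3  254.1  207.4   68.4   87.3    4.4 1883. ]
```

```bash
cat >> h.py <<'E'
def plan(x,y,z,yaw,n=12):
    "tool-frame shift/turn to TCP (x,y,z) m with trowel yaw (deg); z axis of the tool along +-trowel x"
    o,T=tool(); d=T.T@(np.array([x,y,z])-o['tool_pos'])
    cur=np.degrees(np.arctan2(T[1,2],T[0,2])); t=-((yaw-cur+90)%180-90)   # tool x is down
    s=np.linspace(0,1,n+1)[1:]; s=s*s*(3-2*s)
    print('pos',np.round(o['tool_pos'],4),'zaxis yaw',round(cur,2),'down',np.round(T[:,0],3),'F',np.round(o['force'],1),'w',round(o['grip_width'],4),'t',round(o['time_s'],1))
    print('total',np.round(d,4),round(t,2),'max/row',round(np.linalg.norm(d)*1.5/n,4),abs(t)*1.5/n)
    for q in s: print([round(float(v),3) for v in d*q]+[round(float(t*q),1)])
E
python3 -c "
from h import *
plan(.6555,.194,.19,-3,24)"
```

```text
pos [ 0.1975 -0.6193  0.2159] zaxis yaw -72.31 down [ 0. -0. -1.] F [0.6 0.1 0.2] w 0.0869 t 1.2
total [ 0.0258  0.6835 -0.6356] -69.31 max/row 0.0584 4.331615504584587
[0.0, 0.003, -0.003, -0.4]
[0.001, 0.013, -0.013, -1.4]
[0.001, 0.029, -0.027, -3.0]
[0.002, 0.051, -0.047, -5.1]
[0.003, 0.077, -0.071, -7.8]
[0.004, 0.107, -0.099, -10.8]
[0.005, 0.141, -0.131, -14.2]
[0.007, 0.177, -0.165, -18.0]
[0.008, 0.216, -0.201, -21.9]
[0.01, 0.257, -0.239, -26.1]
[0.011, 0.299, -0.278, -30.3]
[0.013, 0.342, -0.318, -34.7]
[0.015, 0.384, -0.357, -39.0]
[0.016, 0.426, -0.397, -43.2]
[0.018, 0.467, -0.435, -47.4]
[0.019, 0.506, -0.471, -51.3]
[0.02, 0.543, -0.505, -55.1]
[0.022, 0.577, -0.536, -58.5]
[0.023, 0.607, -0.564, -61.5]
[0.024, 0.633, -0.589, -64.2]
[0.025, 0.654, -0.608, -66.3]
[0.025, 0.67, -0.623, -67.9]
[0.026, 0.68, -0.632, -69.0]
[0.026, 0.683, -0.636, -69.3]
```

Request:
step_arm([
  [1, 0.001, 0.015, -0.014, -2],
  [1, 0.003, 0.045, -0.042, -5],
  [1, 0.004, 0.085, -0.079, -9],
  [1, 0.006, 0.125, -0.116, -13],
  [1, 0.008, 0.165, -0.153, -17],
  [1, 0.009, 0.205, -0.19, -21],
  [1, 0.01, 0.245, -0.228, -25],
  [1, 0.011, 0.285, -0.265, -29],
  [1, 0.012, 0.325, -0.302, -33],
  [1, 0.013, 0.365, -0.34, -37],
  [1, 0.014, 0.405, -0.377, -41],
  [1, 0.015, 0.445, -0.414, -45],
])

```text
time_s: 2.7
tool_pos: [0.4964, -0.0882, 0.2013]
tool_rot: [-15.6, 89.9, -42.8]
force: [0.5, -0.7, 0.3]
grip_width: 0.0872
```

```bash
python3 -c "
from h import *
plan(.656,.194,.17,-3,8)"
```

```text
pos [ 0.4964 -0.0882  0.2013] zaxis yaw -27.19 down [ 0.001 -0.001 -1.   ] F [ 0.5 -0.7  0.3] w 0.0872 t 2.7
total [0.0312 0.3239 0.013 ] -24.19 max/row 0.0611 4.535487562652843
[0.001, 0.014, 0.001, -1.0]
[0.005, 0.051, 0.002, -3.8]
[0.01, 0.102, 0.004, -7.7]
[0.016, 0.162, 0.006, -12.1]
[0.021, 0.221, 0.009, -16.5]
[0.026, 0.273, 0.011, -20.4]
[0.03, 0.31, 0.012, -23.1]
[0.031, 0.324, 0.013, -24.2]
```

Request:
step_arm([
  [1, 0.001, 0.014, 0.001, -1],
  [1, 0.005, 0.051, 0.002, -4],
  [1, 0.01, 0.102, 0.004, -8],
  [1, 0.016, 0.162, 0.006, -12],
  [1, 0.021, 0.221, 0.009, -16.5],
  [1, 0.026, 0.273, 0.011, -20.5],
  [1, 0.03, 0.31, 0.012, -23],
  [1, 0.031, 0.324, 0.013, -24.2],
  [1, 0.031, 0.324, 0.013, -24.2],
])

```text
time_s: 3.82
tool_pos: [0.6558, 0.1917, 0.1694]
tool_rot: [-135.7, 89.9, -138.8]
force: [-0.6, -0.2, 0.3]
grip_width: 0.0868
```

```bash
python3 - <<'E'
from h import *
plan(.656,.194,.0645,-3,6)
p,d=show("scene","s1.png"); W=cloud("scene",d)
hd=(abs(W[...,0]-.655)<.06)&(abs(W[...,1]-.2)<.1)&(W[...,2]>.05)&(W[...,2]<.09); print('handle',rect(W[hd],.06,.082))
E
```

```text
pos [0.6558 0.1917 0.1694] zaxis yaw -3.12 down [-0.001 -0.001 -1.   ] F [-0.6 -0.2  0.3] w 0.0868 t 3.8
total [1.049e-01 2.300e-03 1.000e-04] -0.12 max/row 0.0262 0.031106352907784185
[0.008, 0.0, 0.0, -0.0]
[0.027, 0.001, 0.0, -0.0]
[0.052, 0.001, 0.0, -0.1]
[0.078, 0.002, 0.0, -0.1]
[0.097, 0.002, 0.0, -0.1]
[0.105, 0.002, 0.0, -0.1]
handle [657.9 210.5  58.9  20.3  85.7  75.  251. ]
```

Request:
step_arm([
  [1, 0.02, 0.002, 0, 0],
  [1, 0.05, 0.002, 0, 0],
  [1, 0.08, 0.002, 0, 0],
  [1, 0.1, 0.002, 0, 0],
  [1, 0.105, 0.002, 0, 0],
  [1, 0.105, 0.002, 0, 0],
  [-1, 0.105, 0.002, 0, 0],
  [-1, 0.105, 0.002, 0, 0],
  [-1, 0.105, 0.002, 0, 0],
  [-1, 0.105, 0.002, 0, 0],
  [-1, 0.105, 0.002, 0, 0],
  [-1, 0.105, 0.002, 0, 0],
], newtons=55)

```text
time_s: 5.38
tool_pos: [0.6559, 0.1943, 0.0648]
tool_rot: [-115.0, 90.0, -118.1]
force: [0.4, -1.4, 0.8]
grip_width: 0.0348
```

Request:
step_arm([
  [-1, 0, 0, 0, 0],
  [-1, -0.005, 0, 0, 0],
  [-1, -0.02, 0, 0, 0],
  [-1, -0.05, 0, 0, 0],
  [-1, -0.08, 0, 0, 0],
  [-1, -0.1, 0, 0, 0],
  [-1, -0.1, 0, 0, 0],
  [-1, -0.1, 0, 0, 0],
])

```text
time_s: 6.38
tool_pos: [0.6554, 0.1939, 0.1637]
tool_rot: [-147.7, 89.9, -150.8]
force: [0.4, 0.3, -2.5]
grip_width: 0.0183
```

```bash
cat >> h.py <<'E'
def blade(n,W,p):
    "blade plane in the tool frame (gripper holding the trowel)"
    o,T=tool(); L=(W-o['tool_pos'])@T   # tool-frame coordinates
    hsv=cv2.cvtColor(p,cv2.COLOR_RGB2HSV)
    m=(abs(L[...,0]-.06)<.02)&(L[...,1]>-.06)&(L[...,1]<.18)&(abs(L[...,2])<.05)&(hsv[...,1]<60)&(hsv[...,2]>110)
    Q=L[m]
    if len(Q)<30: print('blade not seen',len(Q)); return
    A=np.c_[Q[:,1],Q[:,2],np.ones(len(Q))]; c=np.linalg.lstsq(A,Q[:,0],rcond=None)[0]
    print(n,'blade top: droop deg',np.degrees(np.arctan(c[0])).round(2),'roll',np.degrees(np.arctan(c[1])).round(2),'below tcp mm',round(c[2]*1000,1),'tip y, z-mid mm',np.round(np.percentile(Q[:,1],99.5)*1000,1),np.round((np.percentile(Q[:,2],99)+np.percentile(Q[:,2],1))*500,1),'rect y,z',cv2.minAreaRect((Q[:,1:]*1000).astype(np.float32)))
E
python3 - <<'E'
from h import *
for n in("top","scene"):
    p,d=show(n,f"{n}2.png"); blade(n,cloud(n,d),p)
plan(.628,-.144,.2,-7.2,1)
E
```

```text
top blade top: droop deg 1.03 roll -0.38 below tcp mm 59.9 tip y, z-mid mm 161.8 0.4 rect y,z ((115.14625549316406, 0.24556732177734375), (95.35773468017578, 64.1199722290039), 0.3864232897758484)
scene blade top: droop deg 1.16 roll -0.36 below tcp mm 61.2 tip y, z-mid mm 161.2 1.3 rect y,z ((59.333194732666016, 0.7234344482421875), (204.73008728027344, 65.24605560302734), 0.06648370623588562)
pos [0.6552 0.1938 0.1631] zaxis yaw -3.1 down [-0.003 -0.001 -1.   ] F [ 0.6 -0.  -1.4] w 0.0184 t 6.5
total [-0.0365 -0.3388 -0.0089] 4.1 max/row 0.5114 6.145121343913047
[-0.036, -0.339, -0.009, 4.1]
```

View pics/scene2.png

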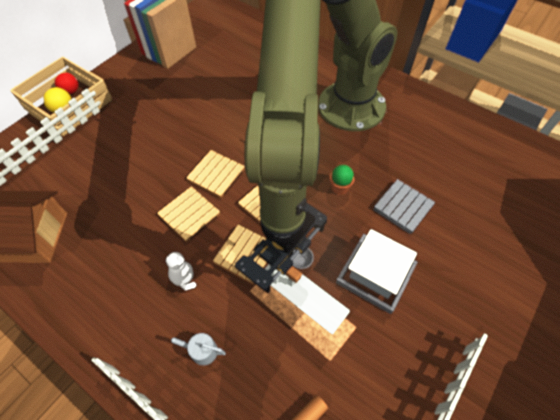

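```bash
cat >> h.py <<'E'
B={1:(.6288,-.1442,-7.2),2:(.4817,-.175,5.6),3:(.6311,.0578,7.3),4:(.4714,.012,-6.6)}
PL=(.4771,.357,4.05)
def at(c,back,z,n,dz=0):
    "plan to the pose with the handle 'back' m behind the centre c"
    a=np.radians(c[2]); plan(c[0]+np.sin(a)*back,c[1]-np.cos(a)*back,z,c[2],n)
E
python3 -c "
from h import *
at(B[1],.24,.163,14)"
```

```text
pos [0.6552 0.1938 0.1631] zaxis yaw -3.1 down [-0.003 -0.001 -1.   ] F [ 0.6 -0.  -1.4] w 0.0184 t 6.5
total [ 0.0008 -0.5783 -0.0252] 4.1 max/row 0.062 0.43893723885093194
[0.0, -0.008, -0.0, 0.1]
[0.0, -0.032, -0.001, 0.2]
[0.0, -0.068, -0.003, 0.5]
[0.0, -0.115, -0.005, 0.8]
[0.0, -0.169, -0.007, 1.2]
[0.0, -0.228, -0.01, 1.6]
[0.0, -0.289, -0.013, 2.0]
[0.001, -0.351, -0.015, 2.5]
[0.001, -0.41, -0.018, 2.9]
[0.001, -0.464, -0.02, 3.3]
[0.001, -0.51, -0.022, 3.6]
[0.001, -0.546, -0.024, 3.9]
[0.001, -0.57, -0.025, 4.0]
[0.001, -0.578, -0.025, 4.1]
```

Request:
step_arm([
  [-1, 0, -0.015, -0.001, 0],
  [-1, 0, -0.055, -0.003, 0.4],
  [-1, 0, -0.11, -0.005, 0.8],
  [-1, 0, -0.17, -0.007, 1.2],
  [-1, 0, -0.23, -0.01, 1.6],
  [-1, 0, -0.29, -0.013, 2],
  [-1, 0, -0.35, -0.015, 2.5],
  [-1, 0, -0.41, -0.018, 3],
  [-1, 0, -0.47, -0.02, 3.5],
  [-1, 0, -0.525, -0.023, 4],
  [-1, 0, -0.565, -0.025, 4.1],
  [-1, 0, -0.578, -0.025, 4.1],
])

```text
time_s: 7.98
tool_pos: [0.5967, -0.3869, 0.1636]
tool_rot: [-142.3, 89.8, -149.9]
force: [-0.4, 0.3, -1.3]
grip_width: 0.0182
```

Request:
step_arm([
  [-1, 0, 0, 0, 0],
  [-1, 0.02, 0, 0, 0],
  [-1, 0.05, 0, 0, 0],
  [-1, 0.07, 0, 0, 0],
  [-1, 0.08, 0, 0, 0],
  [-1, 0.08, 0, 0, 0],
])

```text
time_s: 8.72
tool_pos: [0.5995, -0.3808, 0.0841]
tool_rot: [148.5, 89.9, 141.4]
force: [0.5, 0.0, -1.4]
grip_width: 0.0179
```

```bash
python3 - <<'E'
from h import *
for n in("top","scene"):
    p,d=show(n,f"{n}3.png"); blade(n,cloud(n,d),p)
at(B[1],.24,.068,1); at(B[1],.105,.068,8)
E
```

```text
top blade top: droop deg 1.02 roll 0.1 below tcp mm 60.8 tip y, z-mid mm 162.2 0.2 rect y,z ((69.3759994506836, 2.8862380981445312), (70.09230041503906, 221.26959228515625), 89.8011474609375)
scene blade top: droop deg 1.24 roll -0.17 below tcp mm 61.5 tip y, z-mid mm 163.1 0.2 rect y,z ((59.65433120727539, 0.0594940185546875), (210.6884765625, 64.74907684326172), 0.10577577352523804)
pos [ 0.6004 -0.3816  0.0858] zaxis yaw -7.2 down [ 0.001 -0.001 -1.   ] F [-0.2 -0.2 -0.6] w 0.0181 t 8.8
total [ 0.0178 -0.0009 -0.0016] 0.0 max/row 0.0269 0.0028483251490101225
[0.018, -0.001, -0.002, 0.0]
pos [ 0.6004 -0.3816  0.0858] zaxis yaw -7.2 down [ 0.001 -0.001 -1.   ] F [-0.2 -0.2 -0.6] w 0.0181 t 8.8
total [ 0.0178  0.1341 -0.0016] 0.0 max/row 0.0254 0.0003560406436262653
[0.001, 0.006, -0.0, 0.0]
[0.003, 0.021, -0.0, 0.0]
[0.006, 0.042, -0.001, 0.0]
[0.009, 0.067, -0.001, 0.0]
[0.012, 0.092, -0.001, 0.0]
[0.015, 0.113, -0.001, 0.0]
[0.017, 0.128, -0.002, 0.0]
[0.018, 0.134, -0.002, 0.0]
```

View pics/top3.png

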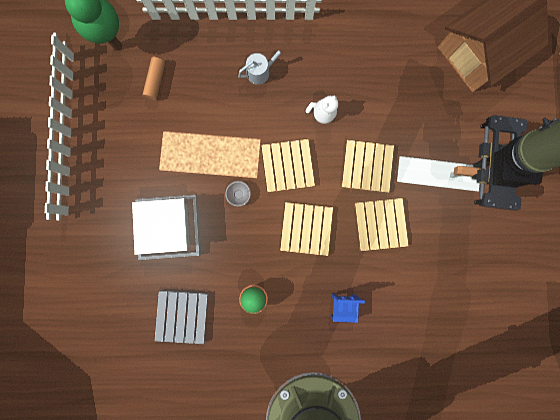

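Request:
step_arm([
  [-1, 0.01, -0.001, -0.001, 0],
  [-1, 0.017, -0.001, -0.001, 0],
  [-1, 0.017, 0.005, -0.001, 0],
  [-1, 0.017, 0.02, -0.001, 0],
  [-1, 0.017, 0.042, -0.001, 0],
  [-1, 0.017, 0.067, -0.001, 0],
  [-1, 0.017, 0.092, -0.001, 0],
  [-1, 0.017, 0.113, -0.001, 0],
  [-1, 0.017, 0.127, -0.001, 0],
  [-1, 0.017, 0.134, -0.001, 0],
  [-1, 0.017, 0.134, -0.001, 0],
])

```text
time_s: 10.2
tool_pos: [0.6155, -0.2484, 0.0678]
tool_rot: [-82.6, 90.0, -89.8]
force: [0.3, -0.3, -1.2]
grip_width: 0.0182
```

Request:
step_arm([
  [-1, -0.002, 0, 0, 0],
  [-1, -0.006, 0, 0, 0],
  [-1, -0.012, 0, 0, 0],
  [-1, -0.02, 0, 0, 0],
  [-1, -0.03, 0, 0, 0],
  [-1, -0.03, 0, 0, 0],
])

```text
time_s: 10.95
tool_pos: [0.6164, -0.2486, 0.0993]
tool_rot: [-16.3, 89.9, -23.5]
force: [0.4, 0.0, -2.0]
grip_width: 0.0183
```

```bash
cat >> h.py <<'E'
def onblade(name=None,z0=-.01):
    "board pose in the tool frame, from each camera: y (want 105), z, yaw, height below tcp"
    for n in("top","scene"):
        p,d=read_camera(n); W=cloud(n,d); o,T=tool(); L=(W-o['tool_pos'])@T
        hsv=cv2.cvtColor(p,cv2.COLOR_RGB2HSV)
        m=(abs(L[...,0]-.052)<.014)&(L[...,1]>.02)&(L[...,1]<.2)&(abs(L[...,2])<.08)&(W[...,2]>.022)&(hsv[...,0]>12)&(hsv[...,0]<32)&(hsv[...,1]>45)
        Q=L[m]
        if len(Q)<100: print(n,'no board',len(Q)); continue
        A=np.c_[Q[:,1]-.105,Q[:,2],np.ones(len(Q))]; c=np.linalg.lstsq(A,Q[:,0],rcond=None)[0]
        r=cv2.minAreaRect((Q[:,1:]*1000).astype(np.float32)); print(n,'board y,z',np.round(r[0],1),np.round(r[1],1),'ang',round(r[2],1),'droop',np.degrees(np.arctan(c[0])).round(2),'roll',np.degrees(np.arctan(c[1])).round(2),'top below tcp',round(c[2]*1000,1))
        if name: cv2.imwrite(f'pics/{n}{name}.png',p[:,:,::-1])
E
python3 -c "
from h import *
onblade('4')
o,T=tool();print(o['tool_pos'],o['force'],o['grip_width'])"
```

```text
top board y,z [95.8  0.5] [120.4 137.7] ang 89.7 droop 2.51 roll -0.37 top below tcp 58.4
scene board y,z [101.    1.1] [120.4 128. ] ang 89.8 droop 2.38 roll -0.28 top below tcp 60.5
[ 0.61550864 -0.24849511  0.09803097] [ 0.62610826  0.02240228 -2.81348295] 0.018575433089432693
```

View pics/scene4.png

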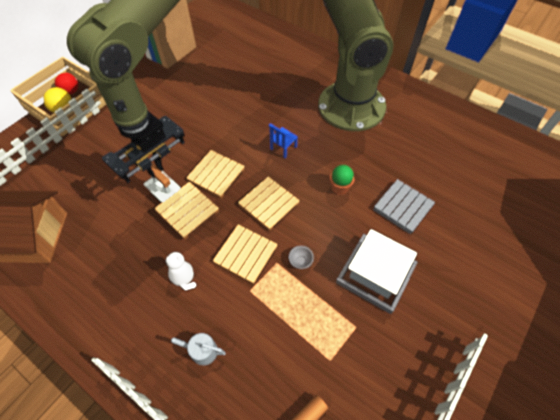

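```bash
sed -i 's/(L\[...,1\]>.02)&(L\[...,1\]<.2)/(L[...,1]>.047)\&(L[...,1]<.2)/' h.py; python3 -c "
from h import *
at(PL,.105,.098,22)"
```

```text
pos [ 0.6155 -0.2485  0.098 ] zaxis yaw -7.21 down [ 0. -0. -1.] F [ 0.6  0.  -2.8] w 0.0186 t 11.1
total [-2.000e-04  4.804e-01 -1.928e-01] -11.26 max/row 0.0353 0.7674210395292375
[-0.0, 0.003, -0.001, -0.1]
[-0.0, 0.011, -0.004, -0.3]
[-0.0, 0.024, -0.01, -0.6]
[-0.0, 0.042, -0.017, -1.0]
[-0.0, 0.063, -0.025, -1.5]
[-0.0, 0.088, -0.035, -2.1]
[-0.0, 0.115, -0.046, -2.7]
[-0.0, 0.144, -0.058, -3.4]
[-0.0, 0.175, -0.07, -4.1]
[-0.0, 0.208, -0.083, -4.9]
[-0.0, 0.24, -0.096, -5.6]
[-0.0, 0.273, -0.109, -6.4]
[-0.0, 0.305, -0.122, -7.1]
[-0.0, 0.336, -0.135, -7.9]
[-0.0, 0.365, -0.147, -8.6]
[-0.0, 0.393, -0.158, -9.2]
[-0.0, 0.417, -0.167, -9.8]
[-0.0, 0.439, -0.176, -10.3]
[-0.0, 0.456, -0.183, -10.7]
[-0.0, 0.469, -0.188, -11.0]
[-0.0, 0.477, -0.192, -11.2]
[-0.0, 0.48, -0.193, -11.3]
```

Request:
step_arm([
  [-1, -0.005, 0, 0, 0],
  [-1, -0.018, 0, 0, 0],
  [-1, -0.037, 0, 0, 0],
  [-1, -0.06, 0, 0, 0],
  [-1, -0.083, 0, 0, 0],
  [-1, -0.103, 0, 0, 0],
  [-1, -0.118, 0, 0, 0],
  [-1, -0.127, 0, 0, 0],
  [-1, -0.13, 0, 0, 0],
])

```text
time_s: 12.18
tool_pos: [0.6155, -0.2484, 0.2282]
tool_rot: [-50.7, 90.0, -57.9]
force: [0.6, -0.2, -3.0]
grip_width: 0.0181
```

Request:
step_arm([
  [-1, 0, 0.003, -0.001, 0],
  [-1, 0, 0.011, -0.004, 0],
  [-1, 0, 0.024, -0.01, 0],
  [-1, 0, 0.042, -0.017, 0],
  [-1, 0, 0.063, -0.025, 0],
  [-1, 0, 0.088, -0.035, 0],
  [-1, 0, 0.115, -0.046, 0],
  [-1, 0, 0.144, -0.058, 0],
  [-1, 0, 0.175, -0.07, 0],
  [-1, 0, 0.208, -0.083, 0],
  [-1, 0, 0.24, -0.096, 0],
])

```text
time_s: 13.55
tool_pos: [0.5493, 0.0044, 0.2279]
tool_rot: [-62.3, 90.0, -69.4]
force: [0.8, -0.4, -2.9]
grip_width: 0.0183
```

Request:
step_arm([
  [-1, 0, 0.033, -0.013, -0.5],
  [-1, 0, 0.065, -0.026, -1.5],
  [-1, 0, 0.096, -0.039, -3],
  [-1, 0, 0.125, -0.05, -4.5],
  [-1, 0, 0.153, -0.061, -6],
  [-1, 0, 0.177, -0.071, -7.5],
  [-1, 0, 0.199, -0.08, -9],
  [-1, 0, 0.216, -0.087, -10.3],
  [-1, 0, 0.229, -0.092, -11],
  [-1, 0, 0.237, -0.096, -11.2],
  [-1, 0, 0.24, -0.097, -11.2],
  [-1, 0, 0.24, -0.097, -11.2],
])

```text
time_s: 15.05
tool_pos: [0.4845, 0.2516, 0.2277]
tool_rot: [-102.5, 90.0, -98.6]
force: [-0.5, -0.5, -2.8]
grip_width: 0.018
```

```bash
python3 -c "
from h import *
onblade('5')
at(PL,.105,.18,1)"
```

```text
top no board 0
scene board y,z [105.2   1.1] [116.2 122.6] ang 0.1 droop 2.34 roll -0.2 top below tcp 60.9
pos [0.4846 0.2512 0.2277] zaxis yaw 3.92 down [-0.    -0.001 -1.   ] F [ 1.1 -0.4 -2.3] w 0.0183 t 15.2
total [0.0477 0.0011 0.    ] -0.13 max/row 0.0716 0.19069836115964023
[0.048, 0.001, 0.0, -0.1]
```

Request:
step_arm([
  [-1, 0.01, 0.001, 0, 0],
  [-1, 0.025, 0.001, 0, 0],
  [-1, 0.04, 0.001, 0, 0],
  [-1, 0.05, 0.001, 0, 0],
  [-1, 0.058, 0.001, 0, 0],
  [-1, 0.063, 0.001, 0, 0],
  [-1, 0.067, 0.001, 0, 0],
  [-1, 0.071, 0.001, 0, 0],
  [-1, 0.074, 0.001, 0, 0],
  [-1, 0.076, 0.001, 0, 0],
  [-1, 0.076, 0.001, 0, 0],
  [-1, 0.076, 0.001, 0, 0],
])

```text
time_s: 16.65
tool_pos: [0.4842, 0.2531, 0.1519]
tool_rot: [8.4, 90.0, 12.4]
force: [1.0, -0.2, -1.5]
grip_width: 0.0184
```

```bash
python3 - <<'E'
from h import *
at(PL,.105,.151,1)
p,d=show("scene","s6.png",(280,180,480,330),4); W=cloud("scene",d); 
r=(abs(W[...,0]-.477)<.09)&(abs(W[...,1]-.357)<.09); print(rect(W[r],.085,.112)); blade("scene",W,p)
E
```

```text
pos [0.4842 0.2531 0.1519] zaxis yaw 3.99 down [ 0.  0. -1.] F [ 1.  -0.2 -1.5] w 0.0184 t 16.6
total [ 0.0009 -0.0008  0.0002] -0.06 max/row 0.0019 0.08483447565823354
[0.001, -0.001, 0.0, -0.1]
[ 479.3  341.   121.5  153.3    4.8  100.  2713. ]
scene blade top: droop deg 1.31 roll 1.94 below tcp mm 60.7 tip y, z-mid mm 143.0 2.0 rect y,z ((50.6186637878418, -3.3015365600585938), (185.71356201171875, 75.46333312988281), 0.9935805797576904)
```

View pics/s6.png

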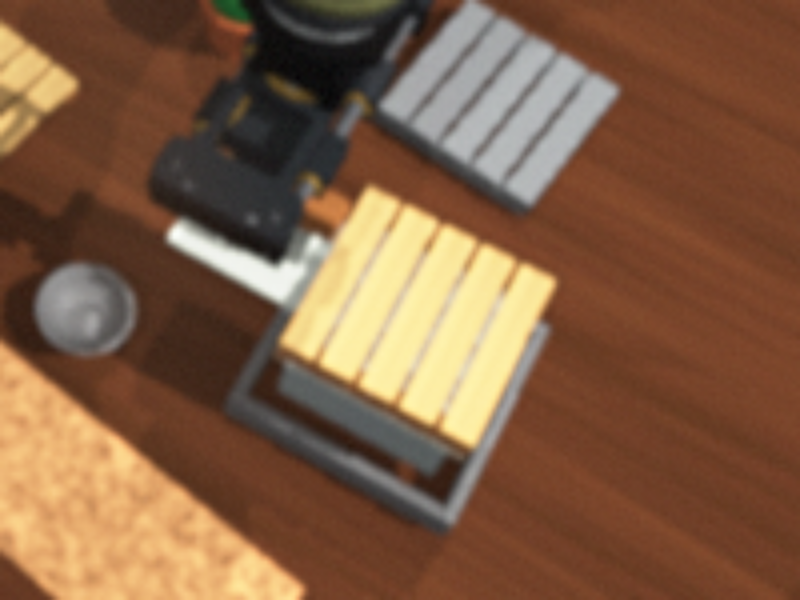

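Request:
step_arm([
  [-1, 0, -0.004, 0, 0],
  [-1, 0, -0.014, 0, 0],
  [-1, 0, -0.03, 0, 0],
  [-1, 0, -0.05, 0, 0],
  [-1, 0, -0.075, 0, 0],
  [-1, 0, -0.1, 0, 0],
  [-1, 0, -0.122, 0, 0],
  [-1, 0, -0.138, 0, 0],
  [-1, 0, -0.145, 0, 0],
  [-1, 0, -0.145, 0, 0],
])

```text
time_s: 17.95
tool_pos: [0.4943, 0.1078, 0.1519]
tool_rot: [-56.1, 90.0, -52.2]
force: [0.4, 0.8, -1.1]
grip_width: 0.018
```

```bash
cat >> h.py <<'E'
def pile(zlo):
    for n in("top","scene"):
        p,d=read_camera(n); W=cloud(n,d)
        r=(abs(W[...,0]-PL[0])<.1)&(abs(W[...,1]-PL[1])<.1); Q=rect(W[r],zlo,zlo+.025)
        print(n,'pile top',Q)
E
python3 - <<'E'
from h import *
pile(.09)
at(B[2],.24,.152,12)
E
```

```text
top pile top [ 478.2  336.8  120.   163.7    4.4  101.7 2692. ]
scene pile top [ 479.2  336.8  122.6  162.6    4.   100.4 2314. ]
pos [0.4941 0.109  0.1519] zaxis yaw 4.04 down [ 0.  0. -1.] F [ 0.1  1.1 -2.1] w 0.0181 t 18.1
total [-3.000e-04 -5.224e-01 -2.590e-02] -1.56 max/row 0.0654 0.19515956142816826
[-0.0, -0.01, -0.001, -0.0]
[-0.0, -0.039, -0.002, -0.1]
[-0.0, -0.082, -0.004, -0.2]
[-0.0, -0.135, -0.007, -0.4]
[-0.0, -0.196, -0.01, -0.6]
[-0.0, -0.261, -0.013, -0.8]
[-0.0, -0.326, -0.016, -1.0]
[-0.0, -0.387, -0.019, -1.2]
[-0.0, -0.441, -0.022, -1.3]
[-0.0, -0.484, -0.024, -1.4]
[-0.0, -0.512, -0.025, -1.5]
[-0.0, -0.522, -0.026, -1.6]
```

Request:
step_arm([
  [-1, 0, -0.012, -0.001, 0],
  [-1, 0, -0.042, -0.002, 0],
  [-1, 0, -0.085, -0.004, -0.2],
  [-1, 0, -0.138, -0.007, -0.4],
  [-1, 0, -0.196, -0.01, -0.6],
  [-1, 0, -0.256, -0.013, -0.8],
  [-1, 0, -0.316, -0.016, -1],
  [-1, 0, -0.376, -0.019, -1.2],
  [-1, 0, -0.43, -0.022, -1.3],
  [-1, 0, -0.478, -0.024, -1.4],
  [-1, 0, -0.51, -0.025, -1.5],
  [-1, 0, -0.522, -0.026, -1.6],
])

```text
time_s: 19.55
tool_pos: [0.5034, -0.4168, 0.151]
tool_rot: [162.0, 89.9, 167.4]
force: [0.2, 0.3, -1.0]
grip_width: 0.0181
```

Request:
step_arm([
  [-1, 0, 0, 0, 0],
  [-1, 0.02, 0, 0, 0],
  [-1, 0.045, 0, 0, 0],
  [-1, 0.065, 0, 0, 0],
  [-1, 0.07, 0, 0, 0],
  [-1, 0.07, 0, 0, 0],
])

```text
time_s: 20.3
tool_pos: [0.5048, -0.4138, 0.0817]
tool_rot: [118.8, 90.0, 124.4]
force: [0.9, -0.3, -1.6]
grip_width: 0.018
```

```bash
python3 - <<'E'
from h import *
for n in("top","scene"):
    p,d=show(n,f"{n}7.png"); blade(n,cloud(n,d),p)
    W=cloud(n,d)
    for k in(2,3,4):
        b=B[k]; r=np.hypot(W[...,0]-b[0],W[...,1]-b[1])<.095; print(k,rect(W[r],.010,.03))
pile(.09)
at(B[2],.24,.068,1); at(B[2],.105,.068,1)
E
```

```text
top blade top: droop deg 0.71 roll 0.61 below tcp mm 61.1 tip y, z-mid mm 162.4 1.6 rect y,z ((67.71739196777344, 1.97442626953125), (224.48789978027344, 68.40008544921875), 0.032226115465164185)
2 [ 482.7 -192.1  119.8  155.2    5.6   19.1 2310. ]
3 [ 630.7   57.6  120.7  120.     7.2   18.9 2048. ]
4 [ 470.8   12.   120.1  120.    83.6   18.9 2105. ]
scene blade top: droop deg 1.36 roll -0.28 below tcp mm 61.0 tip y, z-mid mm 162.9 1.4 rect y,z ((60.49897003173828, -4.756034851074219), (79.39952850341797, 207.66456604003906), 88.95893096923828)
2 [ 483.5 -191.3  122.5  155.8    5.7   17.3 1451. ]
3 [ 614.2   55.9  155.7  120.7    7.2   17.4 1891. ]
4 [ 471.5   11.9  123.4  121.5   82.9   17.1 1533. ]
top pile top [ 476.7  357.2  120.2  121.2    4.5  101.8 2668. ]
scene pile top [ 477.8  357.5  122.4  120.     4.5  100.4 2296. ]
pos [ 0.5053 -0.4146  0.0829] zaxis yaw 5.59 down [ 0.001 -0.001 -1.   ] F [ 0.1 -0.4 -1. ] w 0.0182 t 20.5
total [ 0.0149  0.0008 -0.0001] -0.01 max/row 0.0224 0.013848340686770655
[0.015, 0.001, -0.0, -0.0]
pos [ 0.5053 -0.4146  0.0829] zaxis yaw 5.59 down [ 0.001 -0.001 -1.   ] F [ 0.1 -0.4 -1. ] w 0.0182 t 20.5
total [ 1.470e-02  1.358e-01 -1.000e-04] -0.01 max/row 0.2049 0.013848340686770655
[0.015, 0.136, -0.0, -0.0]
```

Request:
step_arm([
  [-1, 0.009, 0.001, 0, 0],
  [-1, 0.015, 0.001, 0, 0],
  [-1, 0.015, 0.006, 0, 0],
  [-1, 0.015, 0.021, 0, 0],
  [-1, 0.015, 0.043, 0, 0],
  [-1, 0.015, 0.068, 0, 0],
  [-1, 0.015, 0.093, 0, 0],
  [-1, 0.015, 0.115, 0, 0],
  [-1, 0.015, 0.129, 0, 0],
  [-1, 0.015, 0.135, 0, 0],
  [-1, 0.015, 0.135, 0, 0],
])

```text
time_s: 21.88
tool_pos: [0.4916, -0.2801, 0.067]
tool_rot: [-74.3, 90.0, -68.7]
force: [0.0, -0.6, -1.4]
grip_width: 0.0187
```

Request:
step_arm([
  [-1, -0.003, 0, 0, 0],
  [-1, -0.01, 0, 0, 0],
  [-1, -0.02, 0, 0, 0],
  [-1, -0.036, 0, 0, 0],
  [-1, -0.057, 0, 0, 0],
  [-1, -0.08, 0, 0, 0],
  [-1, -0.105, 0, 0, 0],
  [-1, -0.128, 0, 0, 0],
  [-1, -0.146, 0, 0, 0],
  [-1, -0.157, 0, 0, 0],
  [-1, -0.16, 0, 0, 0],
  [-1, -0.16, 0, 0, 0],
])

```text
time_s: 23.38
tool_pos: [0.4912, -0.2797, 0.2264]
tool_rot: [145.3, 90.0, 150.9]
force: [-0.3, 0.4, -3.1]
grip_width: 0.0181
```

```bash
python3 - <<'E'
from h import *
onblade('8'); at(PL,.105,.228,22)
E
```

```text
top board y,z [105.4   0.7] [116.9 119.9] ang 0.1 droop 2.67 roll -0.2 top below tcp 59.2
scene board y,z [105.8   0.9] [122.4 118.1] ang 89.7 droop 2.45 roll -0.26 top below tcp 61.2
pos [ 0.491  -0.2797  0.226 ] zaxis yaw 5.59 down [-0.001  0.001 -1.   ] F [ 1.  -0.2 -2.9] w 0.0181 t 23.5
total [-0.0016  0.53    0.0454] 1.54 max/row 0.0363 0.1052645134650935
[-0.0, 0.003, 0.0, 0.0]
[-0.0, 0.012, 0.001, 0.0]
[-0.0, 0.027, 0.002, 0.1]
[-0.0, 0.046, 0.004, 0.1]
[-0.0, 0.07, 0.006, 0.2]
[-0.0, 0.097, 0.008, 0.3]
[-0.0, 0.127, 0.011, 0.4]
[-0.0, 0.159, 0.014, 0.5]
[-0.001, 0.194, 0.017, 0.6]
[-0.001, 0.229, 0.02, 0.7]
[-0.001, 0.265, 0.023, 0.8]
[-0.001, 0.301, 0.026, 0.9]
[-0.001, 0.336, 0.029, 1.0]
[-0.001, 0.371, 0.032, 1.1]
[-0.001, 0.403, 0.035, 1.2]
[-0.001, 0.433, 0.037, 1.3]
[-0.001, 0.46, 0.039, 1.3]
[-0.001, 0.484, 0.041, 1.4]
[-0.002, 0.503, 0.043, 1.5]
[-0.002, 0.518, 0.044, 1.5]
[-0.002, 0.527, 0.045, 1.5]
[-0.002, 0.53, 0.045, 1.5]
```

Request:
step_arm([
  [-1, 0, 0.003, 0, 0],
  [-1, 0, 0.012, 0.001, 0],
  [-1, 0, 0.027, 0.002, 0],
  [-1, 0, 0.046, 0.004, 0],
  [-1, 0, 0.07, 0.006, 0],
  [-1, 0, 0.097, 0.008, 0],
  [-1, 0, 0.127, 0.011, 0],
  [-1, 0, 0.159, 0.014, 0],
  [-1, 0, 0.194, 0.017, 0],
  [-1, -0.001, 0.229, 0.02, 0],
  [-1, -0.001, 0.265, 0.023, 0],
])

```text
time_s: 24.85
tool_pos: [0.488, -0.0112, 0.228]
tool_rot: [-77.8, 89.9, -72.1]
force: [0.9, -0.2, -2.6]
grip_width: 0.0184
```

Request:
step_arm([
  [-1, 0, 0.036, 0.003, 0.1],
  [-1, 0, 0.071, 0.006, 0.3],
  [-1, 0, 0.106, 0.009, 0.5],
  [-1, 0, 0.138, 0.012, 0.7],
  [-1, 0, 0.168, 0.014, 0.9],
  [-1, 0, 0.195, 0.016, 1.1],
  [-1, 0, 0.219, 0.018, 1.3],
  [-1, -0.001, 0.238, 0.02, 1.4],
  [-1, -0.001, 0.253, 0.021, 1.5],
  [-1, -0.001, 0.262, 0.022, 1.5],
  [-1, -0.001, 0.265, 0.022, 1.5],
  [-1, -0.001, 0.265, 0.022, 1.5],
])

```text
time_s: 26.35
tool_pos: [0.4844, 0.2518, 0.2288]
tool_rot: [-105.0, 90.0, -100.9]
force: [-0.3, -0.1, -2.7]
grip_width: 0.0182
```

```bash
python3 - <<'E'
from h import *
onblade('9'); at(PL,.105,.167,1)
E
```

```text
top no board 0
scene board y,z [105.1   0.9] [116.3 121.6] ang 0.2 droop 2.5 roll -0.2 top below tcp 61.3
pos [0.4847 0.2513 0.2287] zaxis yaw 4.04 down [-0.    -0.001 -1.   ] F [ 0.3 -0.7 -2.5] w 0.0181 t 26.4
total [ 0.0617  0.001  -0.0001] -0.01 max/row 0.0926 0.015321930729612632
[0.062, 0.001, -0.0, -0.0]
```

Request:
step_arm([
  [-1, 0.01, 0.001, 0, 0],
  [-1, 0.022, 0.001, 0, 0],
  [-1, 0.033, 0.001, 0, 0],
  [-1, 0.041, 0.001, 0, 0],
  [-1, 0.047, 0.001, 0, 0],
  [-1, 0.051, 0.001, 0, 0],
  [-1, 0.055, 0.001, 0, 0],
  [-1, 0.058, 0.001, 0, 0],
  [-1, 0.06, 0.001, 0, 0],
  [-1, 0.062, 0.001, 0, 0],
  [-1, 0.062, 0.001, 0, 0],
  [-1, 0.062, 0.001, 0, 0],
])

```text
time_s: 27.95
tool_pos: [0.4846, 0.2531, 0.1669]
tool_rot: [0.1, 90.0, 4.2]
force: [0.2, 0.4, -1.6]
grip_width: 0.0183
```

```bash
python3 - <<'E'
from h import *
pile(.105); at(PL,.105,.167,1)
E
```

```text
top pile top None
scene pile top [ 479.9  337.4  122.3  160.     4.6  115.7 2502. ]
pos [0.4846 0.2531 0.1669] zaxis yaw 4.09 down [ 0. -0. -1.] F [ 0.1  0.9 -2.3] w 0.0183 t 28.1
total [-0.0001 -0.0008 -0.0002] 0.04 max/row 0.0012 0.06540755065362447
[-0.0, -0.001, -0.0, 0.0]
```

Request:
step_arm([
  [-1, 0, -0.004, 0, 0],
  [-1, 0, -0.014, 0, 0],
  [-1, 0, -0.03, 0, 0],
  [-1, 0, -0.05, 0, 0],
  [-1, 0, -0.075, 0, 0],
  [-1, 0, -0.1, 0, 0],
  [-1, 0, -0.122, 0, 0],
  [-1, 0, -0.138, 0, 0],
  [-1, 0, -0.145, 0, 0],
  [-1, 0, -0.145, 0, 0],
])

```text
time_s: 29.3
tool_pos: [0.4949, 0.1078, 0.1668]
tool_rot: [-76.3, 90.0, -72.2]
force: [0.1, 0.4, -1.1]
grip_width: 0.0184
```

```bash
python3 - <<'E'
from h import *
pile(.105)
at(B[3],.24,.167,10)
E
```

```text
top pile top [ 478.5  337.   119.9  161.4    4.6  117.2 2821. ]
scene pile top [ 479.7  337.7  122.   159.3    4.7  115.9 2374. ]
pos [0.4948 0.1091 0.1669] zaxis yaw 4.14 down [ 0.  0. -1.] F [-0.2  1.  -1. ] w 0.0185 t 29.4
total [-2.000e-04 -3.006e-01  1.455e-01] -3.16 max/row 0.0501 0.47434107809570564
[-0.0, -0.008, 0.004, -0.1]
[-0.0, -0.031, 0.015, -0.3]
[-0.0, -0.065, 0.031, -0.7]
[-0.0, -0.106, 0.051, -1.1]
[-0.0, -0.15, 0.073, -1.6]
[-0.0, -0.195, 0.094, -2.0]
[-0.0, -0.236, 0.114, -2.5]
[-0.0, -0.269, 0.13, -2.8]
[-0.0, -0.292, 0.141, -3.1]
[-0.0, -0.301, 0.146, -3.2]
```

Request:
step_arm([
  [-1, 0, -0.008, 0.004, 0],
  [-1, 0, -0.031, 0.015, -0.3],
  [-1, 0, -0.065, 0.031, -0.7],
  [-1, 0, -0.106, 0.051, -1.1],
  [-1, 0, -0.15, 0.073, -1.6],
  [-1, 0, -0.195, 0.094, -2],
  [-1, 0, -0.236, 0.114, -2.5],
  [-1, 0, -0.269, 0.13, -2.8],
  [-1, 0, -0.292, 0.141, -3.1],
  [-1, 0, -0.301, 0.145, -3.2],
  [-1, 0, -0.301, 0.145, -3.2],
])

```text
time_s: 30.78
tool_pos: [0.6608, -0.1825, 0.166]
tool_rot: [150.4, 89.9, 157.6]
force: [-1.0, 0.8, -1.7]
grip_width: 0.0183
```

Request:
step_arm([
  [-1, 0.01, 0, 0, 0],
  [-1, 0.03, 0, 0, 0],
  [-1, 0.055, 0, 0, 0],
  [-1, 0.075, 0, 0, 0],
  [-1, 0.085, 0, 0, 0],
  [-1, 0.085, 0, 0, 0],
])

```text
time_s: 31.52
tool_pos: [0.6605, -0.1813, 0.0809]
tool_rot: [157.2, 89.9, 164.5]
force: [0.1, 0.9, -2.5]
grip_width: 0.0182
```

```bash
python3 - <<'E'
from h import *
for n in("top","scene"):
    p,d=show(n,f"{n}10.png"); blade(n,cloud(n,d),p)
pile(.105)
at(B[3],.105,.068,1)
E
```

```text
top blade top: droop deg 0.65 roll 1.35 below tcp mm 61.8 tip y, z-mid mm 162.2 2.2 rect y,z ((64.50345611572266, 3.039215087890625), (196.02716064453125, 70.85032653808594), 0.019020725041627884)
scene blade top: droop deg 1.15 roll -0.16 below tcp mm 61.8 tip y, z-mid mm 161.8 0.4 rect y,z ((53.22219467163086, -4.732883453369141), (219.1436004638672, 74.71639251708984), 0.19266238808631897)
top pile top [ 476.8  356.9  120.   121.6    4.7  117.2 2767. ]
scene pile top [ 478.8  357.3  123.4  119.9    4.6  115.9 2369. ]
pos [ 0.6618 -0.1815  0.083 ] zaxis yaw 7.3 down [ 0.002 -0.001 -1.   ] F [ 0.4  0.5 -1.2] w 0.0183 t 31.7
total [ 1.490e-02  1.363e-01 -1.000e-04] -0.0 max/row 0.2056 0.00704743060393298
[0.015, 0.136, -0.0, -0.0]
```

Request:
step_arm([
  [-1, 0.009, 0.001, 0, 0],
  [-1, 0.015, 0.001, 0, 0],
  [-1, 0.015, 0.006, 0, 0],
  [-1, 0.015, 0.021, 0, 0],
  [-1, 0.015, 0.043, 0, 0],
  [-1, 0.015, 0.068, 0, 0],
  [-1, 0.015, 0.093, 0, 0],
  [-1, 0.015, 0.115, 0, 0],
  [-1, 0.015, 0.129, 0, 0],
  [-1, 0.015, 0.136, 0, 0],
  [-1, 0.015, 0.136, 0, 0],
])

```text
time_s: 33.1
tool_pos: [0.6438, -0.0466, 0.0669]
tool_rot: [-84.5, 90.0, -77.2]
force: [-0.3, -0.7, -1.5]
grip_width: 0.0181
```

Request:
step_arm([
  [-1, -0.003, 0, 0, 0],
  [-1, -0.01, 0, 0, 0],
  [-1, -0.02, 0, 0, 0],
  [-1, -0.036, 0, 0, 0],
  [-1, -0.057, 0, 0, 0],
  [-1, -0.08, 0, 0, 0],
  [-1, -0.105, 0, 0, 0],
  [-1, -0.128, 0, 0, 0],
  [-1, -0.146, 0, 0, 0],
  [-1, -0.157, 0, 0, 0],
  [-1, -0.162, 0, 0, 0],
  [-1, -0.162, 0, 0, 0],
])

```text
time_s: 34.6
tool_pos: [0.6436, -0.0466, 0.2286]
tool_rot: [-176.9, 90.0, -169.6]
force: [0.8, 0.4, -2.9]
grip_width: 0.018
```

```bash
python3 - <<'E'
from h import *
onblade('11'); at(PL,.105,.23,18)
E
```

```text
top board y,z [106.1   1.3] [118.1 120.7] ang 0.1 droop 2.21 roll -0.45 top below tcp 58.2
scene board y,z [106.1   1.8] [118.2 120.7] ang 0.1 droop 1.98 roll -0.14 top below tcp 60.2
pos [ 0.6433 -0.0467  0.2279] zaxis yaw 7.29 down [-0.001  0.    -1.   ] F [-0.  -0.7 -1.9] w 0.0183 t 34.7
total [-0.0018  0.3167 -0.1196] 3.24 max/row 0.0282 0.27027614897835406
[-0.0, 0.003, -0.001, 0.0]
[-0.0, 0.011, -0.004, 0.1]
[-0.0, 0.023, -0.009, 0.2]
[-0.0, 0.04, -0.015, 0.4]
[-0.0, 0.06, -0.023, 0.6]
[-0.0, 0.082, -0.031, 0.8]
[-0.001, 0.106, -0.04, 1.1]
[-0.001, 0.132, -0.05, 1.4]
[-0.001, 0.158, -0.06, 1.6]
[-0.001, 0.185, -0.07, 1.9]
[-0.001, 0.21, -0.079, 2.2]
[-0.001, 0.235, -0.089, 2.4]
[-0.001, 0.257, -0.097, 2.6]
[-0.002, 0.277, -0.104, 2.8]
[-0.002, 0.293, -0.111, 3.0]
[-0.002, 0.306, -0.115, 3.1]
[-0.002, 0.314, -0.119, 3.2]
[-0.002, 0.317, -0.12, 3.2]
```

Request:
step_arm([
  [-1, 0, 0.003, -0.001, 0],
  [-1, 0, 0.011, -0.004, 0],
  [-1, 0, 0.023, -0.009, 0],
  [-1, 0, 0.04, -0.015, 0],
  [-1, 0, 0.06, -0.023, 0],
  [-1, 0, 0.082, -0.031, 0],
  [-1, -0.001, 0.106, -0.04, 0],
  [-1, -0.001, 0.132, -0.05, 0],
  [-1, -0.001, 0.158, -0.06, 0],
])

```text
time_s: 35.83
tool_pos: [0.5631, 0.1045, 0.2299]
tool_rot: [-42.1, 90.0, -34.8]
force: [-0.9, -0.2, -1.5]
grip_width: 0.0181
```

Request:
step_arm([
  [-1, 0, 0.027, -0.01, 0.3],
  [-1, 0, 0.052, -0.019, 0.7],
  [-1, 0, 0.077, -0.029, 1.1],
  [-1, 0, 0.099, -0.037, 1.6],
  [-1, 0, 0.119, -0.044, 2.1],
  [-1, 0, 0.135, -0.051, 2.6],
  [-1, 0, 0.148, -0.056, 3],
  [-1, 0, 0.156, -0.06, 3.2],
  [-1, 0, 0.158, -0.061, 3.2],
  [-1, 0, 0.158, -0.061, 3.2],
])

```text
time_s: 37.08
tool_pos: [0.4839, 0.251, 0.2298]
tool_rot: [-82.5, 90.0, -78.4]
force: [0.2, -0.6, -2.2]
grip_width: 0.0186
```

```bash
python3 - <<'E'
from h import *
onblade('12'); at(PL,.105,.183,1)
E
```

```text
top no board 0
scene board y,z [105.7   1.3] [117.6 123.4] ang 0.1 droop 1.9 roll -0.11 top below tcp 60.3
pos [0.4841 0.2507 0.2297] zaxis yaw 4.02 down [-0. -0. -1.] F [-0.7  0.1 -2.1] w 0.0182 t 37.2
total [0.0467 0.0015 0.0005] -0.03 max/row 0.0701 0.047004947766680516
[0.047, 0.002, 0.001, -0.0]
```

Request:
step_arm([
  [-1, 0.006, 0.001, 0, 0],
  [-1, 0.014, 0.001, 0, 0],
  [-1, 0.022, 0.001, 0, 0],
  [-1, 0.029, 0.001, 0, 0],
  [-1, 0.034, 0.001, 0, 0],
  [-1, 0.038, 0.001, 0, 0],
  [-1, 0.041, 0.001, 0, 0],
  [-1, 0.044, 0.001, 0, 0],
  [-1, 0.046, 0.001, 0, 0],
  [-1, 0.047, 0.001, 0, 0],
  [-1, 0.047, 0.001, 0, 0],
  [-1, 0.047, 0.001, 0, 0],
])

```text
time_s: 38.67
tool_pos: [0.4836, 0.2525, 0.1829]
tool_rot: [-18.7, 90.0, -14.6]
force: [-0.0, 0.3, -2.2]
grip_width: 0.0179
```

Request:
step_arm([
  [-1, 0, -0.004, 0, 0],
  [-1, 0, -0.014, 0, 0],
  [-1, 0, -0.03, 0, 0],
  [-1, 0, -0.05, 0, 0],
  [-1, 0, -0.075, 0, 0],
  [-1, 0, -0.1, 0, 0],
  [-1, 0, -0.122, 0, 0],
  [-1, 0, -0.138, 0, 0],
  [-1, 0, -0.145, 0, 0],
  [-1, 0, -0.145, 0, 0],
])

```text
time_s: 39.92
tool_pos: [0.494, 0.1073, 0.1828]
tool_rot: [-68.7, 90.0, -64.7]
force: [0.5, 0.3, -0.8]
grip_width: 0.0186
```

```bash
python3 - <<'E'
from h import *
pile(.12)
at(B[4],.24,.183,10)
E
```

```text
top pile top [ 478.   336.7  119.9  162.5    4.3  133.4 2947. ]
scene pile top [ 479.3  336.3  122.4  162.8    3.8  132.1 2475. ]
pos [0.4938 0.1086 0.1829] zaxis yaw 4.14 down [ 0.  0. -1.] F [ 0.3 -0.9 -1.3] w 0.0182 t 40.0
total [-2.000e-04 -3.305e-01 -7.400e-02] 10.74 max/row 0.0508 1.611506157232099
[-0.0, -0.009, -0.002, 0.3]
[-0.0, -0.034, -0.008, 1.1]
[-0.0, -0.071, -0.016, 2.3]
[-0.0, -0.116, -0.026, 3.8]
[-0.0, -0.165, -0.037, 5.4]
[-0.0, -0.214, -0.048, 7.0]
[-0.0, -0.259, -0.058, 8.4]
[-0.0, -0.296, -0.066, 9.6]
[-0.0, -0.321, -0.072, 10.4]
[-0.0, -0.331, -0.074, 10.7]
```

Request:
step_arm([
  [-1, 0, -0.009, -0.002, 0.3],
  [-1, 0, -0.034, -0.008, 1.1],
  [-1, 0, -0.071, -0.016, 2.3],
  [-1, 0, -0.116, -0.026, 3.8],
  [-1, 0, -0.165, -0.037, 5.4],
  [-1, 0, -0.214, -0.048, 7],
  [-1, 0, -0.259, -0.058, 8.4],
  [-1, 0, -0.296, -0.066, 9.6],
  [-1, 0, -0.321, -0.072, 10.4],
  [-1, 0, -0.331, -0.074, 10.7],
  [-1, 0, -0.331, -0.074, 10.7],
])

```text
time_s: 41.4
tool_pos: [0.4439, -0.227, 0.1827]
tool_rot: [96.4, 90.0, 89.8]
force: [-0.1, 0.5, -1.2]
grip_width: 0.0181
```

Request:
step_arm([
  [-1, 0.01, 0, 0, 0],
  [-1, 0.03, 0, 0, 0],
  [-1, 0.055, 0, 0, 0],
  [-1, 0.08, 0, 0, 0],
  [-1, 0.1, 0, 0, 0],
  [-1, 0.1, 0, 0, 0],
])

```text
time_s: 42.15
tool_pos: [0.4426, -0.2254, 0.081]
tool_rot: [147.6, 89.8, 141.1]
force: [-0.3, -0.3, -1.3]
grip_width: 0.018
```

```bash
python3 - <<'E'
from h import *
for n in("top","scene"):
    p,d=show(n,f"{n}13.png"); blade(n,cloud(n,d),p)
pile(.12)
at(B[4],.105,.068,1)
E
```

```text
top blade top: droop deg 0.63 roll 1.1 below tcp mm 61.7 tip y, z-mid mm 162.1 0.6 rect y,z ((74.82612609863281, 1.2547683715820312), (67.38835144042969, 176.1049346923828), 89.98971557617188)
scene blade top: droop deg 1.54 roll 0.39 below tcp mm 61.2 tip y, z-mid mm 162.8 0.3 rect y,z ((60.33881378173828, -3.4253196716308594), (76.68659210205078, 207.07852172851562), 88.88945770263672)
top pile top [ 476.6  357.2  119.9  120.5    4.6  133.5 2867. ]
scene pile top [ 478.1  357.5  122.8  120.1    4.3  132.  2444. ]
pos [ 0.4446 -0.2275  0.0838] zaxis yaw -6.56 down [ 0.001 -0.001 -1.   ] F [-0.3 -0.3 -0.8] w 0.018 t 42.4
total [ 0.0157  0.136  -0.0008] 0.04 max/row 0.2053 0.05463363423061196
[0.016, 0.136, -0.001, 0.0]
```

View pics/top13.png

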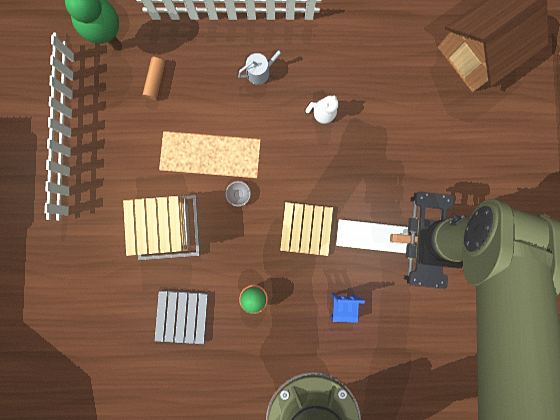

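Request:
step_arm([
  [-1, 0.009, 0.001, 0, 0],
  [-1, 0.015, 0.001, 0, 0],
  [-1, 0.015, 0.006, 0, 0],
  [-1, 0.015, 0.021, 0, 0],
  [-1, 0.015, 0.043, 0, 0],
  [-1, 0.015, 0.068, 0, 0],
  [-1, 0.015, 0.093, 0, 0],
  [-1, 0.015, 0.115, 0, 0],
  [-1, 0.015, 0.129, 0, 0],
  [-1, 0.015, 0.135, 0, 0],
  [-1, 0.015, 0.135, 0, 0],
])

```text
time_s: 43.72
tool_pos: [0.4593, -0.0935, 0.0679]
tool_rot: [-81.3, 90.0, -87.8]
force: [-0.8, -0.2, -1.1]
grip_width: 0.0187
```

Request:
step_arm([
  [-1, -0.003, 0, 0, 0],
  [-1, -0.01, 0, 0, 0],
  [-1, -0.02, 0, 0, 0],
  [-1, -0.036, 0, 0, 0],
  [-1, -0.057, 0, 0, 0],
  [-1, -0.08, 0, 0, 0],
  [-1, -0.105, 0, 0, 0],
  [-1, -0.128, 0, 0, 0],
  [-1, -0.148, 0, 0, 0],
  [-1, -0.162, 0, 0, 0],
  [-1, -0.17, 0, 0, 0],
  [-1, -0.17, 0, 0, 0],
])

```text
time_s: 45.22
tool_pos: [0.4594, -0.0935, 0.2382]
tool_rot: [-24.5, 90.0, -31.1]
force: [0.9, -0.2, -2.5]
grip_width: 0.0184
```

```bash
python3 - <<'E'
from h import *
onblade('14'); at(PL,.105,.238,18)
E
```

```text
top board y,z [106.    0.4] [119.9 118. ] ang 89.9 droop 2.65 roll -0.31 top below tcp 58.6
scene board y,z [106.6   0.7] [121.5 119.2] ang 89.9 droop 2.57 roll -0.11 top below tcp 60.9
pos [ 0.4588 -0.0934  0.2372] zaxis yaw -6.61 down [-0.001  0.    -1.   ] F [ 0.1  0.8 -2.2] w 0.0185 t 45.3
total [-0.0007  0.3463 -0.0142] -10.66 max/row 0.0289 0.8880379280659826
[-0.0, 0.003, -0.0, -0.1]
[-0.0, 0.012, -0.0, -0.4]
[-0.0, 0.026, -0.001, -0.8]
[-0.0, 0.044, -0.002, -1.3]
[-0.0, 0.065, -0.003, -2.0]
[-0.0, 0.09, -0.004, -2.8]
[-0.0, 0.116, -0.005, -3.6]
[-0.0, 0.144, -0.006, -4.4]
[-0.0, 0.173, -0.007, -5.3]
[-0.0, 0.202, -0.008, -6.2]
[-0.0, 0.23, -0.009, -7.1]
[-0.001, 0.257, -0.011, -7.9]
[-0.001, 0.281, -0.012, -8.6]
[-0.001, 0.303, -0.012, -9.3]
[-0.001, 0.321, -0.013, -9.9]
[-0.001, 0.334, -0.014, -10.3]
[-0.001, 0.343, -0.014, -10.6]
[-0.001, 0.346, -0.014, -10.7]
```

Request:
step_arm([
  [-1, 0, 0.003, 0, 0],
  [-1, 0, 0.012, 0, 0],
  [-1, 0, 0.026, -0.001, 0],
  [-1, 0, 0.044, -0.002, 0],
  [-1, 0, 0.065, -0.003, 0],
  [-1, 0, 0.09, -0.004, 0],
  [-1, 0, 0.116, -0.005, 0],
  [-1, 0, 0.144, -0.006, 0],
  [-1, 0, 0.173, -0.007, 0],
])

```text
time_s: 46.45
tool_pos: [0.4719, 0.0814, 0.238]
tool_rot: [-45.1, 90.0, -51.6]
force: [-0.4, -0.3, -2.5]
grip_width: 0.0186
```

Request:
step_arm([
  [-1, 0, 0.029, -0.001, -0.7],
  [-1, 0, 0.057, -0.002, -2],
  [-1, 0, 0.084, -0.004, -3.5],
  [-1, 0, 0.108, -0.005, -5],
  [-1, 0, 0.13, -0.005, -6.5],
  [-1, 0, 0.148, -0.006, -8],
  [-1, 0, 0.161, -0.007, -9.3],
  [-1, 0, 0.17, -0.007, -10.2],
  [-1, 0, 0.172, -0.007, -10.6],
  [-1, 0, 0.172, -0.007, -10.6],
])

```text
time_s: 47.7
tool_pos: [0.4851, 0.2504, 0.2377]
tool_rot: [-108.3, 90.0, -104.3]
force: [0.0, -0.4, -1.9]
grip_width: 0.0183
```

```bash
python3 - <<'E'
from h import *
onblade('15'); at(PL,.105,.199,1)
E
```

```text
top no board 0
scene board y,z [105.9   0.2] [117.8 122.2] ang 0.1 droop 2.42 roll -0.11 top below tcp 61.0
pos [0.4852 0.2501 0.2378] zaxis yaw 3.92 down [ 0.    -0.001 -1.   ] F [ 0.6 -0.9 -2.4] w 0.0183 t 47.8
total [ 0.0388  0.0022 -0.0006] -0.13 max/row 0.0582 0.19080276323514767
[0.039, 0.002, -0.001, -0.1]
```

Request:
step_arm([
  [-1, 0.005, 0.001, 0, 0],
  [-1, 0.012, 0.001, 0, 0],
  [-1, 0.019, 0.001, 0, 0],
  [-1, 0.024, 0.001, 0, 0],
  [-1, 0.028, 0.001, 0, 0],
  [-1, 0.031, 0.001, 0, 0],
  [-1, 0.034, 0.001, 0, 0],
  [-1, 0.036, 0.001, 0, 0],
  [-1, 0.038, 0.001, 0, 0],
  [-1, 0.039, 0.001, 0, 0],
  [-1, 0.039, 0.001, 0, 0],
  [-1, 0.039, 0.001, 0, 0],
])

```text
time_s: 49.3
tool_pos: [0.485, 0.2519, 0.1989]
tool_rot: [-9.3, 90.0, -5.3]
force: [0.0, -0.0, -1.5]
grip_width: 0.0181
```

Request:
step_arm([
  [-1, 0, -0.004, 0, 0],
  [-1, 0, -0.014, 0, 0],
  [-1, 0, -0.03, 0, 0],
  [-1, 0, -0.05, 0, 0],
  [-1, 0, -0.075, 0, 0],
  [-1, 0, -0.1, 0, 0],
  [-1, 0, -0.122, 0, 0],
  [-1, 0, -0.138, 0, 0],
  [-1, 0, -0.145, 0, 0],
  [-1, 0, -0.145, 0, 0],
])

```text
time_s: 50.55
tool_pos: [0.4951, 0.1067, 0.1988]
tool_rot: [-76.0, 90.0, -72.1]
force: [-0.4, 0.5, -1.5]
grip_width: 0.0181
```

```bash
python3 - <<'E'
from h import *
pile(.136)
p,d=read_camera("top"); W=cloud("top",d); hsv=cv2.cvtColor(p,cv2.COLOR_RGB2HSV)
near=(abs(W[...,0]-.66)<.09)&(W[...,1]>.09)&(W[...,1]<.42)&(abs(W[...,2])<.012)&(hsv[...,2]>130)
k,l,s,_=cv2.connectedComponentsWithStats(near.astype(np.uint8)); i=1+s[1:,4].argmax(); Q=W[l==i]
r=cv2.minAreaRect((Q[:,:2]*1000).astype(np.float32)); print('mat',r)
a=np.radians(r[2] if r[1][0]>r[1][1] else r[2]+90); u=np.array([np.cos(a),np.sin(a)]); g=np.array(r[0])-60.5*u; print('mat_grip',g,'yaw',np.degrees(a)-90)
plan(g[0]/1000,g[1]/1000,.16,np.degrees(a)-90,8)
E
```

```text
top pile top [ 478.3  336.8  119.4  161.9    4.7  148.9 3051. ]
scene pile top [ 479.4  336.6  122.1  161.6    3.9  147.5 2543. ]
mat ((682.5422973632812, 273.5975341796875), (134.98745727539062, 293.66571044921875), 4.263822078704834)
mat_grip [687.04041582 213.26498136] yaw 4.263822078704834
pos [0.4949 0.1081 0.1989] zaxis yaw 4.06 down [ 0.  0. -1.] F [ 0.3  0.7 -2.3] w 0.0182 t 50.7
total [0.0389 0.0913 0.1991] -0.2 max/row 0.0417 0.03741253319812188
[0.002, 0.004, 0.009, -0.0]
[0.006, 0.014, 0.031, -0.0]
[0.012, 0.029, 0.063, -0.1]
[0.019, 0.046, 0.1, -0.1]
[0.027, 0.062, 0.136, -0.1]
[0.033, 0.077, 0.168, -0.2]
[0.037, 0.087, 0.191, -0.2]
[0.039, 0.091, 0.199, -0.2]
```

```bash
python3 - <<'E'
from h import *
for n in("top","scene"):
    m,r=cam(n); p=cv2.imread(f"pics/{n}13.png"); hsv=cv2.cvtColor(p,cv2.COLOR_BGR2HSV)
    v,u=np.mgrid[0:420,0:560]; D=np.stack([(u-m['cx'])/m['fx'],(v-m['cy'])/m['fy'],np.ones_like(u)],-1)@r.T
    W=m['xyz']+D*((.002-m['xyz'][2])/D[...,2])[...,None]
    near=(abs(W[...,0]-.66)<.09)&(W[...,1]>.11)&(W[...,1]<.42)&(hsv[...,2]>165)&(hsv[...,0]<30)
    k,l,s,_=cv2.connectedComponentsWithStats(cv2.morphologyEx(near.astype(np.uint8),cv2.MORPH_OPEN,np.ones((5,5)))); i=1+s[1:,4].argmax(); print(n,cv2.minAreaRect((W[l==i][:,:2]*1000).astype(np.float32)))
plan(.657,.196,.16,-4.9,8)
E
```

```text
top ((663.2872924804688, 257.24896240234375), (251.1251678466797, 102.91244506835938), 85.29810333251953)
scene ((662.2140502929688, 256.4775695800781), (254.419189453125, 104.41490173339844), 84.87094116210938)
pos [0.4949 0.1081 0.1989] zaxis yaw 4.06 down [ 0.  0. -1.] F [ 0.3  0.7 -2.3] w 0.0182 t 50.7
total [0.0389 0.0762 0.1679] 8.96 max/row 0.0353 1.6808041065590356
[0.002, 0.003, 0.007, 0.4]
[0.006, 0.012, 0.026, 1.4]
[0.012, 0.024, 0.053, 2.8]
[0.019, 0.038, 0.084, 4.5]
[0.027, 0.052, 0.115, 6.1]
[0.033, 0.064, 0.142, 7.6]
[0.037, 0.073, 0.161, 8.6]
[0.039, 0.076, 0.168, 9.0]
```

Request:
step_arm([
  [-1, 0, 0, 0.01, 0.4],
  [-1, 0, 0, 0.035, 1.4],
  [-1, 0, 0, 0.07, 2.8],
  [-1, 0.005, 0, 0.11, 4.5],
  [-1, 0.015, 0.01, 0.145, 6.1],
  [-1, 0.025, 0.035, 0.163, 7.6],
  [-1, 0.033, 0.06, 0.168, 8.6],
  [-1, 0.038, 0.073, 0.168, 9],
  [-1, 0.039, 0.077, 0.168, 9],
  [-1, 0.039, 0.077, 0.168, 9],
])

```text
time_s: 51.95
tool_pos: [0.6575, 0.195, 0.16]
tool_rot: [-63.2, 89.9, -68.2]
force: [-0.0, -0.6, -1.1]
grip_width: 0.0183
```

Request:
step_arm([
  [-1, 0.01, 0, 0, 0],
  [-1, 0.03, 0, 0, 0],
  [-1, 0.055, 0, 0, 0],
  [-1, 0.075, 0, 0, 0],
  [-1, 0.083, 0, 0, 0],
  [-1, 0.087, 0, 0, 0],
  [-1, 0.09, 0, 0, 0],
  [-1, 0.09, 0, 0, 0],
])

```text
time_s: 52.95
tool_pos: [0.6576, 0.1959, 0.0703]
tool_rot: [13.4, 90.0, 8.3]
force: [-0.5, -0.1, -1.1]
grip_width: 0.0182
```

```bash
python3 - <<'E'
from h import *
plan(.6576,.1967,.065,-4.9,1); pile(.136)
E
```

```text
pos [0.6576 0.1959 0.0703] zaxis yaw -5.0 down [ 0.001  0.    -1.   ] F [-0.5 -0.1 -1.1] w 0.0182 t 53.0
total [ 0.0053  0.0008 -0.    ] -0.1 max/row 0.008 0.1534582725654161
[0.005, 0.001, -0.0, -0.1]
top pile top [ 476.7  357.   119.6  121.     4.6  149.  2972. ]
scene pile top [ 478.   357.2  123.   120.1    3.9  147.6 2505. ]
```

Request:
step_arm([
  [-1, 0.002, 0.001, 0, 0],
  [-1, 0.004, 0.001, 0, 0],
  [-1, 0.005, 0.001, 0, 0],
  [-1, 0.005, 0.001, 0, 0],
  [0.2, 0.005, 0.001, 0, 0],
  [0.2, 0.005, 0.001, 0, 0],
  [0.2, 0.005, 0.001, 0, 0],
  [0.2, 0.005, 0.001, 0, 0],
  [0.2, 0.005, 0.001, 0, 0],
  [0.2, 0.005, 0.001, 0, 0],
  [0.2, 0.005, 0.001, 0, 0],
  [0.2, 0.005, 0.001, 0, 0],
])

```text
time_s: 54.55
tool_pos: [0.6574, 0.1967, 0.0648]
tool_rot: [-48.6, 90.0, -53.6]
force: [0.5, 0.3, -0.6]
grip_width: 0.0522
```

Request:
step_arm([
  [0.2, 0, 0, 0, 0],
  [0.2, -0.01, 0, 0, 0],
  [0.2, -0.04, 0, 0, 0],
  [0.2, -0.08, 0, 0, 0],
  [0.2, -0.12, 0, 0, 0],
  [0.2, -0.15, 0, 0, 0],
  [0.2, -0.15, 0, 0, 0],
])

```text
time_s: 55.42
tool_pos: [0.6587, 0.1979, 0.2187]
tool_rot: [23.6, 89.7, 18.6]
force: [-0.7, 0.2, 0.9]
grip_width: 0.0525
```

```bash
python3 - <<'E'
from h import *
p,d=show("scene","s16.png"); W=cloud("scene",d)
hd=(abs(W[...,0]-.655)<.05)&(abs(W[...,1]-.2)<.1); print('handle',rect(W[hd],.062,.085))
plan(.477,.357,.215,4,10)
E
```

```text
handle [694.9 192.3  91.3  20.4  89.7  75.2 368. ]
pos [0.6578 0.1972 0.2165] zaxis yaw -5.0 down [ 0.003  0.001 -1.   ] F [-0.8 -0.1  0.3] w 0.0522 t 55.5
total [ 0.0011  0.1434 -0.1941] -9.0 max/row 0.0362 1.3496159520639466
[0.0, 0.004, -0.005, -0.3]
[0.0, 0.015, -0.02, -0.9]
[0.0, 0.031, -0.042, -1.9]
[0.0, 0.05, -0.068, -3.2]
[0.001, 0.072, -0.097, -4.5]
[0.001, 0.093, -0.126, -5.8]
[0.001, 0.112, -0.152, -7.1]
[0.001, 0.128, -0.174, -8.1]
[0.001, 0.139, -0.189, -8.7]
[0.001, 0.143, -0.194, -9.0]
```

View pics/s16.png

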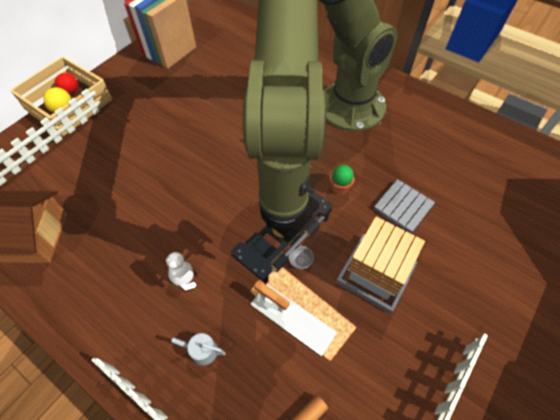

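```bash
cat >> h.py <<'E'
def handle():
    for n in("top","scene"):
        p,d=read_camera(n); W=cloud(n,d); hsv=cv2.cvtColor(p,cv2.COLOR_RGB2HSV)
        hd=(abs(W[...,0]-.67)<.08)&(abs(W[...,1]-.2)<.1)&(hsv[...,1]>90); print(n,'handle',rect(W[hd],.062,.085))
        bl=(abs(W[...,0]-.67)<.09)&(W[...,1]>.12)&(W[...,1]<.44)&(W[...,2]<.02)&(hsv[...,1]<60)&(hsv[...,2]>140); print(n,'blade',rect(W[bl],0,.02))
E
python3 - <<'E'
from h import *
handle(); plan(.695,.1925,.17,-.3,1)
E
```

```text
top handle None
top blade [672.6 340.3  57.5 100.8  73.1   5.9 377. ]
scene handle [695.7 192.   91.9  20.6  89.8  75.3 364. ]
scene blade [ 667.4  258.3  206.3  146.    82.2    4.4 2002. ]
pos [0.657  0.1964 0.214 ] zaxis yaw -5.0 down [-0.001 -0.001 -1.   ] F [ 0.2 -0.3 -0.4] w 0.052 t 55.6
total [ 0.0439 -0.0005  0.0383] -4.7 max/row 0.0874 7.052765036094833
[0.044, -0.001, 0.038, -4.7]
```

Request:
step_arm([
  [1, 0.01, 0, 0.01, -1],
  [1, 0.03, -0.001, 0.03, -3],
  [1, 0.044, -0.001, 0.038, -4.7],
  [1, 0.044, -0.001, 0.038, -4.7],
  [1, 0.044, -0.001, 0.038, -4.7],
  [1, 0.044, -0.001, 0.038, -4.7],
])

```text
time_s: 56.32
tool_pos: [0.695, 0.193, 0.1719]
tool_rot: [15.2, 89.9, 14.9]
force: [1.0, -0.0, -0.1]
grip_width: 0.0867
```

```bash
python3 - <<'E'
from h import *
handle(); plan(.695,.192,.0645,-.2,1)
E
```

```text
top handle None
top blade [661.  262.3 216.8 120.2  74.1   5.7 670. ]
scene handle [695.4 193.1  89.5  19.4  89.6  75.  213. ]
scene blade [ 654.6  258.7  195.2  145.2   89.9    4.5 1893. ]
pos [0.6952 0.1927 0.1718] zaxis yaw -0.29 down [ 0.001  0.    -1.   ] F [ 0.2 -0.1  0.4] w 0.087 t 56.4
total [ 0.1073 -0.0007 -0.0003] -0.09 max/row 0.161 0.13680460463255883
[0.107, -0.001, -0.0, -0.1]
```

Request:
step_arm([
  [1, 0.03, 0, 0, 0],
  [1, 0.07, 0, 0, 0],
  [1, 0.1, 0, 0, 0],
  [1, 0.107, 0, 0, 0],
  [-1, 0.107, 0, 0, 0],
  [-1, 0.107, 0, 0, 0],
  [-1, 0.107, 0, 0, 0],
  [-1, 0.107, 0, 0, 0],
  [-1, 0.107, 0, 0, 0],
  [-1, 0.107, 0, 0, 0],
  [-1, 0.107, 0, 0, 0],
  [-1, 0.107, 0, 0, 0],
], newtons=55)

```text
time_s: 57.92
tool_pos: [0.695, 0.1924, 0.0637]
tool_rot: [-156.2, 90.0, -156.5]
force: [-0.4, 0.3, -0.6]
grip_width: 0.0185
```

Request:
step_arm([
  [-1, 0, 0, 0, 0],
  [-1, -0.01, 0, 0, 0],
  [-1, -0.02, 0, 0, 0],
  [-1, -0.02, 0.002, -0.015, 2],
  [-1, -0.02, 0.004, -0.03, 4],
  [-1, -0.02, 0.004, -0.037, 4.6],
  [-1, -0.02, 0.004, -0.037, 4.6],
  [-1, -0.01, 0.004, -0.037, 4.6],
  [-1, -0.003, 0.004, -0.037, 4.6],
  [-1, 0, 0.004, -0.037, 4.6],
  [-1, 0, 0.004, -0.037, 4.6],
])

```text
time_s: 59.3
tool_pos: [0.6583, 0.1963, 0.0638]
tool_rot: [-119.9, 90.0, -124.8]
force: [-1.0, -1.6, 1.5]
grip_width: 0.0191
```

Request:
step_arm([
  [-1, 0, 0, 0, 0],
  [0.2, 0, 0, 0, 0],
  [0.2, 0, 0, 0, 0],
  [0.2, 0, 0, 0, 0],
  [0.2, 0, 0, 0, 0],
  [0.2, 0, 0, 0, 0],
  [0.2, 0, 0, 0, 0],
  [0.2, -0.02, 0, 0, 0],
  [0.2, -0.06, 0, 0, 0],
  [0.2, -0.11, 0, 0, 0],
  [0.2, -0.15, 0, 0, 0],
  [0.2, -0.15, 0, 0, 0],
])

```text
time_s: 60.8
tool_pos: [0.66, 0.1983, 0.2199]
tool_rot: [24.5, 89.5, 19.6]
force: [-0.4, 0.0, -0.6]
grip_width: 0.0525
```

```bash
python3 - <<'E'
from h import *
handle(); pile(.136); plan(.477,.357,.215,4,10)
E
```

```text
top handle None
top blade [664.5 344.9  50.2  84.9  70.1   5.8 393. ]
scene handle [658.9 201.8  80.8  20.8  85.6  75.  313. ]
scene blade [ 660.9  259.7  206.7  105.6   74.2    4.6 1906. ]
top pile top [ 476.8  357.4  119.8  121.1    4.6  148.9 2968. ]
scene pile top [ 478.   357.5  122.7  120.     4.5  147.6 2499. ]
pos [0.6577 0.1962 0.213 ] zaxis yaw -4.91 down [-0.001 -0.001 -1.   ] F [-0.  -0.  -0.1] w 0.052 t 61.0
total [-0.0019  0.1448 -0.1938] -8.91 max/row 0.0363 1.3358109108894567
[-0.0, 0.004, -0.005, -0.2]
[-0.0, 0.015, -0.02, -0.9]
[-0.0, 0.031, -0.042, -1.9]
[-0.001, 0.051, -0.068, -3.1]
[-0.001, 0.072, -0.097, -4.5]
[-0.001, 0.094, -0.126, -5.8]
[-0.002, 0.114, -0.152, -7.0]
[-0.002, 0.13, -0.174, -8.0]
[-0.002, 0.141, -0.188, -8.7]
[-0.002, 0.145, -0.194, -8.9]
```

Request:
step_arm([
  [-1, 0, 0.004, -0.005, 0],
  [-1, 0, 0.02, -0.026, -1],
  [-1, 0, 0.045, -0.06, -3],
  [-1, -0.001, 0.072, -0.097, -4.5],
  [-1, -0.001, 0.1, -0.134, -6],
  [-1, -0.002, 0.124, -0.167, -7.5],
  [-1, -0.002, 0.14, -0.187, -8.5],
  [-1, -0.002, 0.145, -0.194, -8.9],
  [-1, -0.002, 0.145, -0.194, -8.9],
  [-1, -0.002, 0.145, -0.194, -8.9],
])

```text
time_s: 62.25
tool_pos: [0.4789, 0.3561, 0.2154]
tool_rot: [-100.3, 90.0, -96.5]
force: [0.4, -0.3, 0.2]
grip_width: 0.0003
```

```bash
python3 - <<'E'
from h import *
handle(); plan(.477,.357,.172,4,1)
E
```

```text
top handle [657.3 195.7  90.9  20.5  86.1  76.6 328. ]
top blade [ 648.   257.9  247.1  125.5   85.1    5.8 1805. ]
scene handle [658.3 196.   91.9  21.2  85.5  75.2 365. ]
scene blade [ 661.8  256.6  206.2   67.4   85.6    4.5 1881. ]
pos [0.4786 0.3564 0.2155] zaxis yaw 3.83 down [-0. -0. -1.] F [-0.6 -0.1 -0.4] w 0.0003 t 62.4
total [ 0.0435  0.0007 -0.0015] -0.17 max/row 0.0653 0.25346801757441284
[0.043, 0.001, -0.002, -0.2]
```

Request:
step_arm([
  [-1, 0.015, 0, -0.001, 0],
  [-1, 0.032, 0, -0.001, 0],
  [-1, 0.042, 0, -0.001, 0],
  [-1, 0.046, 0, -0.001, 0],
  [-1, 0.05, 0, -0.001, 0],
  [-1, 0.055, 0, -0.001, 0],
  [-1, 0.06, 0, -0.001, 0],
  [-1, 0.065, 0, -0.001, 0],
  [-1, 0.07, 0, -0.001, 0],
  [-1, 0.075, 0, -0.001, 0],
])

```text
time_s: 63.6
tool_pos: [0.4763, 0.3576, 0.1405]
tool_rot: [-5.8, 90.0, -1.8]
force: [-0.6, -0.1, 0.4]
grip_width: 0.0006
```

Request:
step_arm([
  [-1, 0.004, 0, 0, 0],
  [-1, 0.008, 0, 0, 0],
  [-1, 0.012, 0, 0, 0],
  [-1, 0.015, 0, 0, 0],
  [-1, 0.018, 0, 0, 0],
  [-1, 0.018, 0, 0, 0],
  [-1, 0.018, 0, 0, 0],
])

```text
time_s: 64.47
tool_pos: [0.4763, 0.3576, 0.1229]
tool_rot: [21.7, 90.0, 25.6]
force: [-0.5, -0.4, 4.0]
grip_width: 0.0003
```

```bash
python3 - <<'E'
from h import *
pile(.09); plan(.477,.357,.122,4,1)
E
```

```text
top pile top [473.1 341.3 118.2 102.9  11.  110.  268. ]
scene pile top [493.1 358.8  91.3 119.3   4.4 102.  267. ]
pos [0.4763 0.3576 0.1229] zaxis yaw 3.99 down [ 0.  0. -1.] F [-0.9 -0.9  3.8] w 0.0004 t 64.6
total [ 0.0009 -0.0007  0.0006] -0.01 max/row 0.0019 0.010707605911967732
[0.001, -0.001, 0.001, -0.0]
```

Request:
step_arm([
  [-1, -0.005, 0, 0, 0],
  [-1, -0.03, 0, 0, 0],
  [-1, -0.07, 0, 0, 0],
  [-1, -0.11, 0, 0, 0],
  [-1, -0.12, -0.05, 0, 0],
  [-1, -0.12, -0.11, 0, 0],
  [-1, -0.12, -0.17, 0, 0],
  [-1, -0.12, -0.23, 0, 0],
  [-1, -0.12, -0.29, 0, 0],
  [-1, -0.12, -0.35, 0, 0],
  [-1, -0.12, -0.38, 0, 0],
  [-1, -0.12, -0.38, 0, 0],
])

```text
time_s: 66.08
tool_pos: [0.5024, -0.0247, 0.2424]
tool_rot: [-169.2, 89.9, -165.6]
force: [0.2, 0.2, -1.1]
grip_width: 0.0003
```

```bash
python3 - <<'E'
from h import *
handle(); pile(.09); show("scene","s17.png"); print(monitor.get_obs()['force'])
E
```

```text
top handle [657.1 195.7  90.7  20.3  86.2  76.4 335. ]
top blade [ 656.9  252.8  236.9  113.1   75.3    5.8 1683. ]
scene handle [658.5 196.6  90.9  21.6  85.7  75.2 359. ]
scene blade [ 643.3  258.8  206.   107.2   84.2    4.6 1920. ]
top pile top [481.4 299.  119.5   4.5   4.8 109.5 185. ]
scene pile top [482.9 357.4 112.5 119.2   4.5 103.6 343. ]
[-0.13451482  0.27437889 -0.44249265]
```

View pics/s17.png

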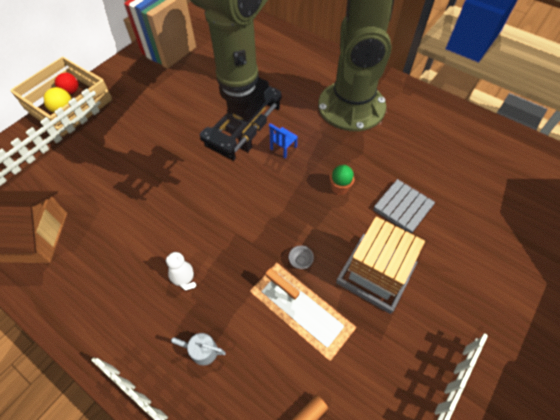

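```bash
python3 - <<'E'
from h import *
for n in("top","scene"):
    p,d=read_camera(n); W=cloud(n,d); r=(abs(W[...,0]-PL[0])<.06)&(abs(W[...,1]-PL[1])<.06)
    z=W[r][:,2]; print(n,np.histogram(z,np.arange(0,.17,.01))[0],np.round(np.percentile(z,[50,90])*1000,1))
pile(.136)
show("scene","s18.png",(310,180,460,330),4)
E
```

```text
top [ 144   22   38   34    1    0    0   65    7   49   10   63   77  207
 2188  643] [148.4 150.6]
scene [  89   60   67   79   76   24    6  123   66   76   69   79   99   79
 2197  113] [146.7 149.1]
top pile top [ 476.8  357.2  119.6  121.1    4.6  148.9 2973. ]
scene pile top [ 478.2  357.4  122.9  119.8    4.3  147.6 2509. ]
```

View pics/s18.png

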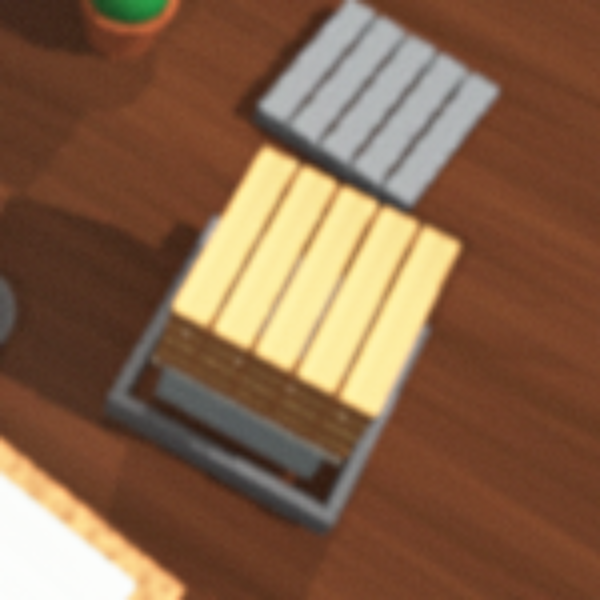

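Request:
step_arm([
  [-1, 0, 0.03, 0, 0],
  [-1, 0, 0.09, 0, 0],
  [-1, 0, 0.15, 0, 0],
  [-1, 0, 0.21, 0, 0],
  [-1, 0, 0.27, 0, 0],
  [-1, 0, 0.33, 0, 0],
  [-1, 0.01, 0.37, 0, 0],
  [-1, 0.04, 0.38, 0, 0],
  [-1, 0.07, 0.38, 0, 0],
  [-1, 0.1, 0.38, 0, 0],
  [-1, 0.12, 0.38, 0, 0],
  [-1, 0.12, 0.38, 0, 0],
])

```text
time_s: 68.08
tool_pos: [0.4755, 0.357, 0.1218]
tool_rot: [-151.7, 89.8, -147.7]
force: [-1.1, -2.0, 2.7]
grip_width: 0.0004
```

```bash
python3 - <<'E'
from h import *
plan(.477,.357,.11,4,1)
for n in("top","scene"):
    p,d=show(n,f"{n}19.png",(310,160,460,330) if n=='scene' else (90,150,260,300),4); W=cloud(n,d); r=(abs(W[...,0]-PL[0])<.06)&(abs(W[...,1]-PL[1])<.06)
    z=W[r][:,2]; print(n,np.histogram(z,np.arange(0,.17,.01))[0])
E
```

```text
pos [0.4755 0.357  0.1218] zaxis yaw 4.0 down [-0.002 -0.002 -1.   ] F [-1.1 -2.   2.7] w 0.0004 t 68.1
total [ 0.0118 -0.0001  0.0015] 0.0 max/row 0.0178 0.006931728975921203
[0.012, -0.0, 0.002, 0.0]
top [132  27   0   0   0  59   6  51  10  63  52  89 954 246   2   0]
scene [117  73  66  30   1  43  47  40  47  52  58  47 756 146  19  13]
```

View pics/scene19.png

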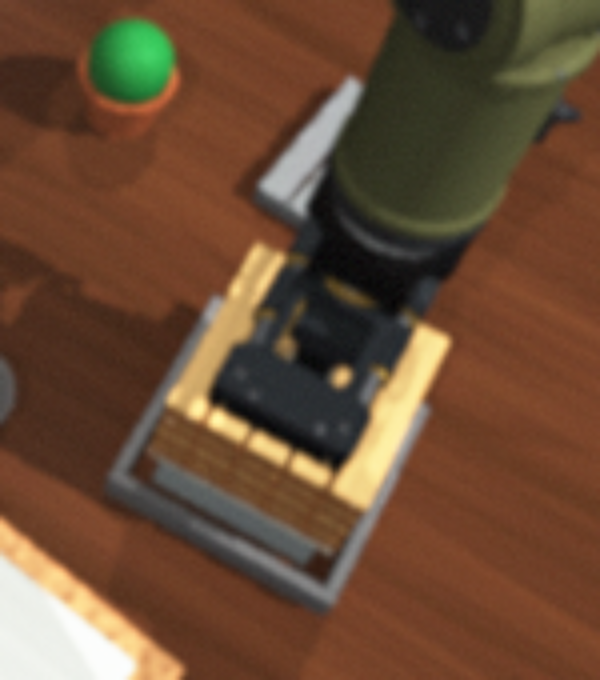

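Request:
step_arm([
  [-1, 0.004, 0, 0, 0],
  [-1, 0.008, 0, 0, 0],
  [-1, 0.012, 0, 0, 0],
  [-1, 0.016, 0, 0, 0],
  [-1, 0.019, 0, 0, 0],
  [-1, 0.021, 0, 0, 0],
  [-1, 0.023, 0, 0, 0],
  [-1, 0.023, 0, 0, 0],
])

```text
time_s: 69.18
tool_pos: [0.4762, 0.3575, 0.0996]
tool_rot: [-130.1, 90.0, -126.1]
force: [-0.1, -0.4, -0.5]
grip_width: 0.0006
```

```bash
python3 - <<'E'
from h import *
plan(.477,.357,.1,4,1)
for n in("top","scene"):
    p,d=read_camera(n); W=cloud(n,d); r=(abs(W[...,0]-PL[0])<.06)&(abs(W[...,1]-PL[1])<.06)
    z=W[r][:,2]; print(n,np.histogram(z,np.arange(0,.17,.01))[0])
E
```

```text
pos [0.4762 0.3575 0.0996] zaxis yaw 3.99 down [-0. -0. -1.] F [-0.1 -0.4 -0.5] w 0.0006 t 69.2
total [-0.0004 -0.0006  0.0007] -0.01 max/row 0.0015 0.011265120065083067
[-0.0, -0.001, 0.001, -0.0]
top [  66    0   23   41   33   12   59    6  119   83 1012    4    0    0
    2    6]
scene [ 69   0  25  45  43  43  42  48  50 202 681  11  17  14   2   0]
```

Request:
step_arm([
  [-1, -0.01, 0, 0, 0],
  [-1, -0.05, 0, 0, 0],
  [-1, -0.1, 0, 0, 0],
  [-1, -0.14, 0, 0, 0],
  [-1, -0.15, -0.05, 0, 0],
  [-1, -0.15, -0.11, 0, 0],
  [-1, -0.15, -0.17, 0, 0],
  [-1, -0.15, -0.23, 0, 0],
  [-1, -0.15, -0.29, 0, 0],
  [-1, -0.15, -0.35, 0, 0],
  [-1, -0.15, -0.38, 0, 0],
  [-1, -0.15, -0.38, 0, 0],
])

```text
time_s: 70.78
tool_pos: [0.5029, -0.0244, 0.2503]
tool_rot: [-65.6, 90.0, -61.9]
force: [-0.2, 0.6, -0.0]
grip_width: 0.0005
```

```bash
python3 - <<'E'
from h import *
handle(); pile(.09); show("scene","s20.png")
E
```

```text
top handle [657.4 195.7  90.9  20.2  85.4  76.6 335. ]
top blade [ 650.2  259.9  211.   111.6   80.8    5.9 1676. ]
scene handle [659.  196.2  91.7  20.8  84.7  75.1 360. ]
scene blade [ 642.9  258.7  205.6  107.3   84.5    4.5 1910. ]
top pile top [ 476.7  357.3  119.7  121.5    4.7  102.6 2666. ]
scene pile top [ 478.4  357.5  122.2  120.1    4.5  101.3 2311. ]
```

View pics/s20.png

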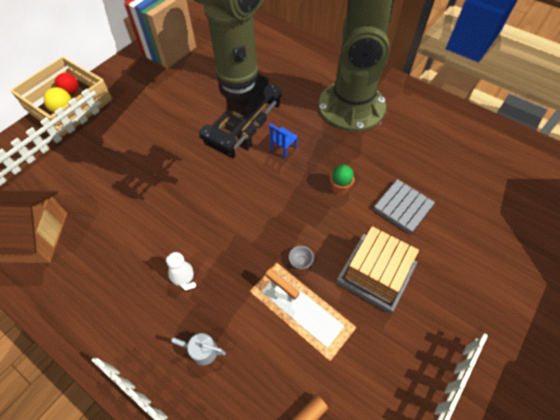

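The pile is square and its top is at 102 mm, so the platform is about 55 mm down and stayed there. The trowel lies in the middle of its mat, and the bowl and cat are where they were.

```bash
python3 -c "
from cell import env; print(env.sign_off())"
```

```text
the job is handed in; nothing more can be done
None
```

All four boards are in one square pile on the platform, the platform is caught at the bottom, and the trowel is back on its mat. I handed the job in after about 71 s of robot time.

**What I did**
- I carried the boards over on the trowel blade one at a time.
- I put the trowel back on its mat. It was then knocked about 4 cm aside, so I gripped it again and re-laid it.
- I pushed the pile down with closed fingers. The first push went too shallow, because the closed fingertips reach less far than I had reckoned, and the platform sprang back. The second push caught it.

**Last checks, from both cameras**
- **Pile:** the top board's centre is within about 1 mm of the platform's centre and square to it within 1°. I measured each board's position in the same way after laying it. The pile's top is at 102 mm, which puts the platform about 55 mm down.
- **Trowel:** the handle is within about 2 mm of its place and within 1° of the mat's direction.
- **Bowl and cat:** they look unmoved in the last picture; I did not measure them again.

In the last checks only the blade outline was unreliable, because it picked up other bright pixels. I went by the handle instead.

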